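Load the ratchet lift, clamp the cartons, free the pawl and lower the deck

ROBOT

A 6-joint arm with a two-finger parallel gripper is mounted at the origin on the work surface; the furniture and walls round the work are solid. World frame = base frame: x ahead of the robot, y to its left, z up, the work surface at z = 0. Lengths are in m, angles in rad, forces in N, time in s.
With the tool pointing down it reaches from about 0.25 to 0.775 m from the base axis. Payload 8.9 kg.
Tool frame: the origin (TCP) lies midway between the tips of the shut fingers; the grasp point (between the pads) lies 19 mm behind it; z points along the fingers, y is the direction in which the jaws open and shut (so a half turn about z gives the same grasp; the last joint's range is limited). The gripper opens to 85 mm and grips with 20 to 120 N. Pads are 22 mm wide; open, the fingers measure 114 mm over their backs; the gripper's body (76 mm by 85 mm) begins 54 mm behind the grasp point. The pads swing forward as they close: fully open they stand 13 mm farther back than shut.
Start: joints at [1.03, 0.291, -0.153, 1.127, 0, 1.431], TCP at [0.205, 0.483, 0.231] pointing down, gripper open.
Joint ranges: [-2.52, 2.52], [-0.91, 1.74], [-1.3, 1.37], [-1.96, 2.02], [-1.52, 1.47], [-3.14, 3.14]. Speed limits (rad/s): [2.22, 2.22, 2.79, 3.14, 3.14, 3.14].

INTERFACE

Orientations are given as a rotation vector (axis times angle).
In Python, from rig import robot gives the robot as it stands.
- The arm moves only by the tool jog_arm, never from a script. Its argument "steps" is a list of rows, each an object of numbers: "gripper": the gripper's target within -1 to 1 (fully open at 1, half-way at 0, shut at -1); "tx", "ty", "tz": the shift along the world's x, y, z scaled (see below); "spin": the turn about the world's z scaled (see below). A call has 1 to 12 rows; each row shifts and turns the commanded pose from where the row before left it; what a row does not reach is not made up. The controller multiplies each number of a shift by 0.04 m and each number of a turn by 0.15 rad. A row lasts 1/10 s, in which the tool goes at most 50 mm and 8.59 degrees, less where a joint would pass 70% of its speed; a pose out of reach is approached as far as the arm can. A call with a number of a shift or a turn outside -1 to 1 is refused whole. A call with a gripper value outside its range is refused whole. The fingers move at their own pace and stop on an object; "grip_force" is the grip in N (left out, the last holds). Time passes only in rows, so rows that do not move let the fingers close. It gives the time, the measured TCP pose, the force and the opening at its end, in the units of the state.
- robot.observe(): the state, without advancing time (a new reading comes with each control period).
- robot.capture(name): name is "side" or "top"; returns a dict with "image" (420x560x3 uint8, blue, green, red), "range_z" (420x560 float32, m along the optical axis (not along the pixel's ray), 0 where there is no reading), "fx", "fy", "cx", "cy" (pixels), "eye" and "attitude" of the camera in the world. Camera axes: x right, y down, z forward; pixel columns grow to the right and rows downward; lengths in m; the calibration is good to about 2 mm. A picture is of the moment at which its call begins.
- robot.finish_job(): hands the job in, once; it reports no verdict.
The state is a dict: "time_s": time; "joint_pos": joint angles; "joint_vel": joint speeds; "tau": joint torques, N m; "tool_pos": TCP position; "eef_rot": TCP orientation; "contact_force": force on the tool from outside, world axes, zero at the start; "torque": the same for the moment, N m; "opening": finger opening in m.
Only numpy, scipy, OpenCV 4.12 (cv2) and the standard library are available. Lean on these libraries where they do the work, as an engineer would, in place of code of your own. Each camera call takes 0.05 s, during which the arm holds its last target. There are 200 camera calls.

TASK

Stack all the test-kit cartons lying flat on one another, lengthwise between the pad and the fence on the lift's raised deck, then turn the orange cam lever just far enough that the sprung pad presses them snugly against the fence, without squashing the pad's spring flat. Then flick the red pawl tail up with the blue-handled rod (never with the gripper) until the pawl stays clear of the teeth, and gently push the loaded deck all the way down by its black button; leave the rod lying on its cork mat and the other things on the desk undisturbed.

Things in the scene. Friction and masses are not known exactly. Their poses are not given: they have to be found in the camera images.
- kit_1: small flat test-kit carton, 62 x 112 x 21 mm, lying flat; origin at the centre of its underside, x across its 62 mm width, y along its 112 mm length, z up. 0.04 to 0.08 kg. Blue and white. Absent (None) in some starts.
- kit_2: small flat test-kit carton, 62 x 112 x 21 mm, lying flat; origin at the centre of its underside, x across its 62 mm width, y along its 112 mm length, z up. 0.04 to 0.08 kg. Green and white. Absent (None) in some starts.
- kit_3: small flat test-kit carton, 62 x 112 x 21 mm, lying flat; origin at the centre of its underside, x across its 62 mm width, y along its 112 mm length, z up. 0.04 to 0.08 kg. Blue and white, like kit_1. Absent (None) in some starts.
- kit_4: small flat test-kit carton, 62 x 112 x 21 mm, lying flat; origin at the centre of its underside, x across its 62 mm width, y along its 112 mm length, z up. 0.04 to 0.08 kg. Green and white, like kit_2. Absent (None) in some starts.
- kit_board: fixed white board, 310 (x) x 340 (y) x 36 mm thick, on which the cartons start; origin at the centre of its underside
- lift: fixed bench lift: grey base plate (x -105 to +105, y -145 to +100, 22 mm thick) with one steel mast, 30 x 26 mm, at x +50, y -121 in its frame, 166 mm tall. Origin under the deck's centre at desk level; its x axis points away from the robot (yaw within 0.2 rad), y to the left, z up; all parts of the lift share these axes
- deck (a joint): how far the deck has been lowered, m: 0 raised, up to 0.060 fully down. The pawl blocks it (1 mm of play) until freed. A friction brake holds it at any height; freed, it takes about 6 N of push on the button to move it down. It does not fall by itself
- deck_floor (a point): centre of the deck's floor, on its upper face (105 mm above the desk when raised, 45 mm when down). The floor carries 12 mm high lips along both sides, inner faces at y -59 and +59 mm from here. Fence at the +x end, pad at the -x end
- fence_face (a point): point on the face of the fence that looks to -x, 30 mm above the deck floor. The fence is a grey upright plate 60 mm wide, 86 mm high, 8 mm thick, 58 to 66 mm beyond deck_floor in x; it was set at random and is locked (do not move it)
- pad_face (a point): point on the face of the pad that looks to +x, 30 mm above the deck floor. The pad is a black upright plate 50 mm wide, 86 mm high, 8 mm thick, moving along the lift's x axis. It rides on the plunger on a spring: 1 N at first, then 1.2 N per mm, flat after 8 mm. Fully back it leaves 124 to 132 mm to the fence
- plunger_face (a point): where the face of the pad would be if its spring were not compressed (same height and line): the spring is compressed by plunger_face minus pad_face along x. The plunger follows the cam
- cam_lever (a joint): cam lever angle, rad: 0 (plunger fully back) to 1.75, counter-clockwise seen from above; starts between 0 and 0.3. Each 0.1 rad moves the plunger 1.6 mm towards the fence. Stays where it is left; takes about 3.5 N at the knob
- lever_knob (a point): centre of the top of the lever's orange knob: upright round post, 14 mm across, 36 mm tall above the lever arm (arm top 36 mm below this point), 60 mm from the lever's axis, 92 mm above the deck floor; at angle 0 it lies 65 degrees counter-clockwise of the lift's x axis, seen from the lever's axis
- lever_axis (a point): point on the lever's upright axis at the height of the knob's top, 115 mm towards -x from deck_floor
- pawl: steel pawl with a red tail, turning about the lift's x axis; origin at its pivot (lift frame 26, -118, 150 mm). Tail: bar 12 mm wide (x), 9 mm thick, to 54 mm from the pivot towards -y, level when engaged; free below, before and behind. Lifting its end frees the pawl: clear from 0.2 rad, well clear 0.5, end stop 1.2. Stays where left; about 1 N at the tail
- tail_tip (a point): free end of the red tail, 54 mm from the pivot: 150 mm above the desk when engaged, 176 mm at 0.5 rad
- tail_under (a point): point on the underside of the tail, 38 mm from the pivot: get the rod's shaft under here, lying along the lift's x axis, and lift by about 45 mm
- push_top (a point): centre of the top of the black round push-down button on the deck's +y side, 30 mm across, 53 mm above the deck floor; moves with the deck
- rod: release rod, 90 g: square blue handle 100 mm long, 24 x 24 mm, with a steel shaft 8 mm across sticking out of its +x end on the handle's axis. Origin at the centre of the handle (12 mm above what it lies on); shaft from x +50 to the tip at x +170 mm. Starts on the mat, shaft roughly away from the robot
- rod_mat: fixed cork mat, 250 (x) x 140 (y) x 20 mm thick; origin at the centre of its underside, x along its length
- specimen_cup: clear cup with a red lid, 66 mm across, 75 mm tall, origin under its centre: leave alone
- iodine_bottle: brown bottle with a yellow cap, 37 mm across, 84 mm tall, origin under its centre: leave alone
- tape_roll: roll of beige tape lying flat, 104 mm across, 25 mm tall, origin under its centre: leave alone

How it is judged:
By the outcome, as a careful person would: the job done as asked, in the order asked, and still so for the second after the job is handed in, with the robot touching nothing.
Of kit_1, kit_2, kit_3, kit_4 only 2 to 4 are there at a start; the rules pass over those that are not, and their reading is None.
At some moment in a run one of rod may be knocked a few centimetres aside while the robot is not near it.
It also fails if it takes over 210 s, if anything falls off the work surface, if the arm or the gripper's body presses on something with over 40 N, if the wrist force passes 120 N, or if a joint passes its speed limit or range.

## Working session

There is one attempt and no reset: what is moved stays moved. The work goes in short steps, Python scripts to look and compute and a tool call to move; the robot and the scene stay as the last step left them, time stands still between calls to the robot, and variables do not carry over. Pictures are saved under pics/ and viewed, about 12 in all and at most 16, crops included, and the job is handed in when it is done.

Besides the shell and the picture viewer there is one more tool, called after "Call:" as name(argument=value, ...), one argument or row to a line, values as JSON. jog_arm: Moves the arm, as the interface text tells. Shifts and turns lie within -1 to 1; 1 stands for 0.04 m of shift or 0.15 rad of turn. Its arguments: {"type":"object","properties":{"steps":{"type":"array"},"grip_force":{"type":"number"}},"required":["steps"]}

```bash
ls; mkdir -p pics
cat > h.py <<'E'
import numpy as np, cv2
from rig import robot
def cap(n,tag):
    c=robot.capture(n); cv2.imwrite(f'pics/{tag}.png',c['image']); np.savez(f'pics/{tag}.npz',**c); return c
def cloud(c):
    z=c['range_z']; v,u=np.mgrid[:z.shape[0],:z.shape[1]]
    p=np.stack([(u-c['cx'])/c['fx']*z,(v-c['cy'])/c['fy']*z,z],-1)
    R=np.array(c['attitude'])
    if R.shape!=(3,3):
        from scipy.spatial.transform import Rotation as Q
        R=Q.from_rotvec(R).as_matrix() if R.size==3 else Q.from_quat(R).as_matrix()
    return p@R.T+np.array(c['eye'])
E
python3 - <<'E'
from h import *
s=robot.observe();print(s)
for n in('top','side'):
    c=cap(n,n+'0'); print(n,c['fx'],c['cx'],c['cy'],c['eye'],c['attitude']); p=cloud(c); print(p[::70,::80,:].round(3)[:, :,].tolist()[3])
E
```

```text
pics
{'time_s': 0.0, 'joint_pos': array([ 1.02970976e+00,  2.91266167e-01, -1.54104214e-01,  1.12669744e+00,
       -2.15197165e-05,  1.43146215e+00]), 'joint_vel': array([-8.58493427e-04, -4.83664474e-04,  1.67206020e-03, -8.57501226e-05,
        1.76294593e-03,  3.61461110e-04]), 'tau': array([-2.60763911e-03, -5.37151837e+01,  3.31364071e+01,  1.61913520e-02,
       -4.55523505e-04, -2.57968298e-05]), 'tool_pos': array([0.20508971, 0.4828212 , 0.23074789]), 'eef_rot': array([-6.26754896e-01, -3.07802549e+00,  1.89382461e-03]), 'contact_force': array([ 0.63267909, -0.45351675,  0.10214603]), 'torque': array([-0.04601285,  0.00779056,  0.01145056]), 'opening': 0.08527553335828275}
top 428.9072849350014 287.56689439173607 202.64341728317464 [ 0.25362199 -0.03435724  1.3177843 ] [-2.14954728  2.05933701 -0.21210366]
[[0.598, 1.404, -0.735], [0.616, 1.016, -0.744], [0.489, 0.374, 0.036], [0.503, 0.132, 0.019], [0.512, -0.115, 0.024], [0.521, -0.358, 0.033], [0.699, -0.942, -0.743]]
side 507.2382525855415 279.37220644584056 206.74686858445904 [-0.06133864 -1.44998124  0.73391712] [-1.93108291  0.34591477 -0.25400495]
[[-0.397, 0.524, 0.012], [-0.122, 0.426, 0.014], [0.158, 0.356, 0.004], [0.442, 0.259, 0.004], [-0.061, -1.45, 0.734], [0.895, -0.115, 0.089], [1.449, 0.098, -0.067]]
```

View pics/top0.png

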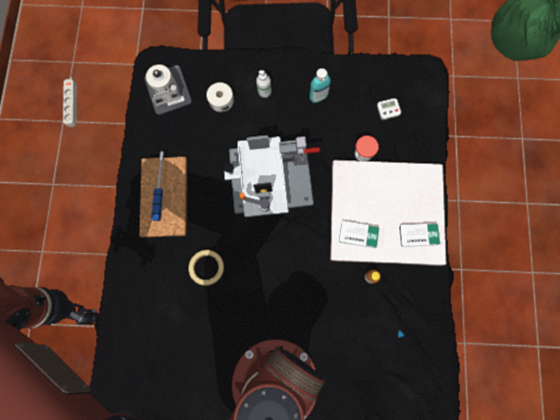

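View pics/side0.png

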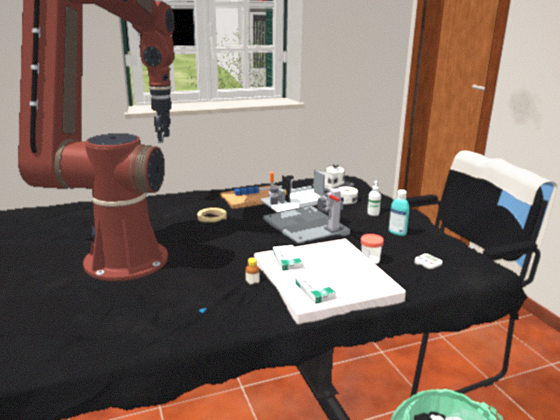

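Top view: two green cartons near (360,234) and (420,234), lift near (268,175), pawl tail at (312,151), knob near (242,196), rod at (158,200). Now measure.

```bash
cat > m.py <<'E'
from h import *
c=np.load('pics/top0.npz'); p=cloud(c); im=c['image']; hsv=cv2.cvtColor(im,cv2.COLOR_BGR2HSV)
P=p.reshape(-1,3)
def box(m,name):
    q=p[m]; r=cv2.minAreaRect(q[:,:2].astype(np.float32)); print(name,len(q),'c',np.round(r[0],4),'size',np.round(r[1],4),'ang',round(r[2],2),'z',np.percentile(q[:,2],[5,50,95]).round(4))
V,U=np.mgrid[:420,:560]
def reg(u0,u1,v0,v1): return (U>=u0)&(U<u1)&(V>=v0)&(V<v1)
Z=p[...,2]
# board
b=reg(320,460,150,275)&(Z>.028)&(Z<.045); box(b,'board')
for n,r in(('kitA',reg(335,385,212,255)),('kitB',reg(395,445,212,255))): box(r&(Z>.048)&(Z<.15),n)
box(reg(135,192,150,240)&(Z>.013)&(Z<.026)&(hsv[...,1]>80),'mat')
bl=reg(135,192,150,240)&(hsv[...,0]>100)&(hsv[...,0]<130)&(hsv[...,1]>120); box(bl&(Z>.03),'handle')
box(reg(135,192,145,192)&~bl&(Z>.029),'shaft')
red=reg(295,325,140,160)&((hsv[...,0]<8)|(hsv[...,0]>172))&(hsv[...,1]>150); box(red,'tail'); print(p[red].round(3)[::6])
org=reg(230,262,185,205)&(hsv[...,0]>3)&(hsv[...,0]<20)&(hsv[...,1]>150); box(org,'knob');print(np.argwhere(org)[::6].tolist())
for n,lo,hi in(('deckfloor',.098,.112),('base',.015,.028)): box(reg(220,320,130,220)&(Z>lo)&(Z<hi),n)
L=im[120:225,215:330]; cv2.imwrite('pics/liftz.png',cv2.resize(L,None,fx=6.5,fy=5.7,interpolation=cv2.INTER_CUBIC))
zz=np.clip(Z[120:225,215:330]/.21,0,1)*255
cv2.imwrite('pics/liftd.png',cv2.resize(cv2.applyColorMap(zz.astype(np.uint8),cv2.COLORMAP_JET),None,fx=6.5,fy=5.7,interpolation=cv2.INTER_NEAREST))
E
python3 m.py
```

```text
board 9640 c [ 0.5127 -0.3026] size [0.3755 0.3786] ang 89.92 z [0.0317 0.0363 0.0406]
kitA 809 c [ 0.4388 -0.2298] size [0.1125 0.0631] ang 82.74 z [0.0523 0.0567 0.061 ]
kitB 817 c [ 0.4454 -0.4091] size [0.0632 0.1134] ang 4.23 z [0.0519 0.0567 0.061 ]
mat 3080 c [0.5357 0.3828] size [0.2548 0.1559] ang 4.85 z [0.0159 0.0203 0.0243]
handle 236 c [0.374  0.2013] size [0.5227 0.0823] ang 54.0 z [0.0361 0.0438 0.0485]
shaft 120 c [0.4319 0.2112] size [0.5996 0.0949] ang 45.02 z [0.0325 0.0366 1.3178]
tail 82 c [ 0.6867 -0.0822] size [0.0418 0.0782] ang 80.27 z [0.0014 0.1536 0.1585]
[[ 0.723 -0.085  0.   ]
 [ 0.67  -0.096  0.153]
 [ 0.666 -0.079  0.152]
 [ 0.667 -0.096  0.153]
 [ 0.662 -0.07   0.154]
 [ 0.662 -0.087  0.157]
 [ 0.658 -0.059  0.155]
 [ 0.659 -0.076  0.157]
 [ 0.661 -0.093  0.153]
 [ 0.656 -0.065  0.155]
 [ 0.657 -0.082  0.154]
 [ 0.71  -0.108  0.001]
 [ 0.653 -0.073  0.155]
 [ 0.705 -0.098  0.007]]
knob 24 c [0.5101 0.1078] size [0.0124 0.0096] ang 29.62 z [0.1753 0.196  0.1994]
[[193, 241], [195, 240], [196, 242], [197, 244]]
deckfloor 2632 c [0.5932 0.0583] size [0.2302 0.23  ] ang 8.94 z [0.1013 0.1054 0.1095]
base 2338 c [0.5917 0.0429] size [0.2246 0.3102] ang 0.19 z [0.0159 0.0211 0.0261]
```

View pics/liftz.png

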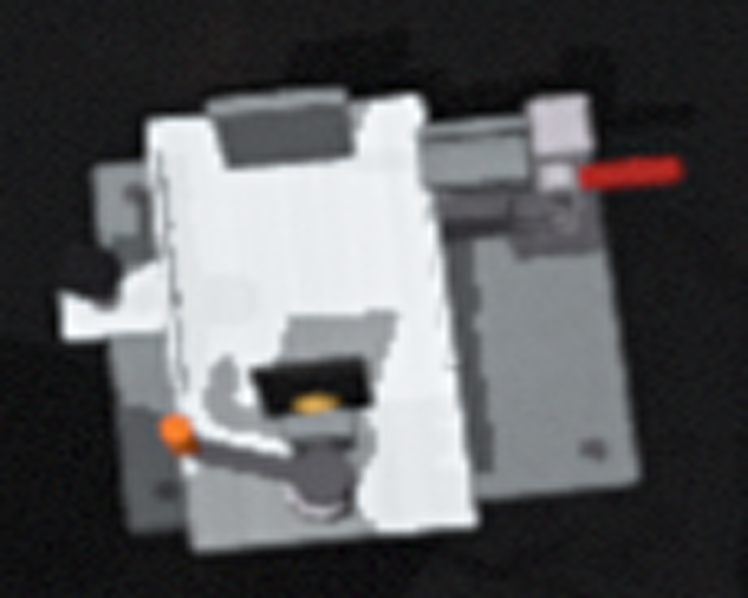

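View pics/liftd.png

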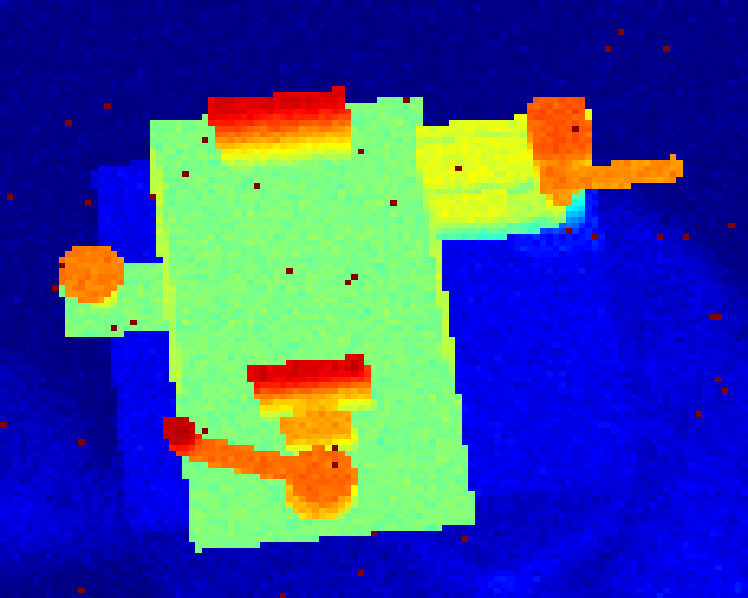

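```bash
cat > m2.py <<'E'
exec(open('m.py').read().split('# board')[0])
def R(x0,x1,y0,y1): return reg(215+x0/6.5,215+x1/6.5,120+y0/5.7,120+y1/5.7)
box(R(520,597,85,190)&(Z>.16)&(Z<.175),'mast')
box(R(580,690,150,195)&(Z>.14)&(Z<.17),'tail')
box(R(200,355,80,160)&(Z>.184)&(Z<.2),'fencetop')
box(R(240,375,350,400)&(Z>.184)&(Z<.2),'padtop')
box(R(280,360,445,520)&(Z>.146)&(Z<.17),'hub')
box(R(160,200,410,460)&(Z>.188)&(Z<.21),'knob')
box(R(55,130,240,305)&(Z>.14)&(Z<.17),'button')
box(R(90,690,80,560)&(Z>.1)&(Z<.11)&R(145,480,90,560),'deck')
q=R(450,650,230,500)&(Z>.015)&(Z<.028); box(q,'base right')
for n,r in(('handle',bl:=0),): pass
bl=reg(135,192,150,240)&(hsv[...,0]>100)&(hsv[...,0]<130)&(hsv[...,1]>120)&(Z>.035)&(Z<.06); box(bl,'handle')
box(reg(150,170,140,190)&(Z>.03)&(Z<.045),'shaft')
# board corners
bb=reg(325,455,155,270)&(Z>.03)&(Z<.043)&(hsv[...,2]>150); box(bb,'board')
box(reg(355,380,130,162)&(Z>.06)&(Z<.09),'cup'); box(reg(362,385,265,288)&(Z>.06)&(Z<.1),'bottle'); box(reg(185,228,245,290)&(Z>.018)&(Z<.035),'tape')
E
python3 m2.py
```

```text
mast 96 c [ 0.6717 -0.0457] size [0.0439 0.0256] ang 2.69 z [0.1615 0.1654 0.1695]
tail 65 c [ 0.6604 -0.079 ] size [0.0179 0.0401] ang 1.17 z [0.1499 0.1543 0.1587]
fencetop 71 c [0.6774 0.0763] size [0.0101 0.0565] ang 7.43 z [0.1854 0.1911 0.1944]
padtop 59 c [0.5438 0.0561] size [0.0089 0.047 ] ang 8.54 z [0.1862 0.1907 0.1953]
hub 99 c [0.4953 0.0491] size [0.0284 0.0284] ang 3.21 z [0.1483 0.1614 0.1654]
knob 22 c [0.5105 0.1065] size [0.0115 0.0108] ang 2.8 z [0.1939 0.1967 0.1995]
button 82 c [0.5968 0.1543] size [0.0265 0.0251] ang 3.91 z [0.1543 0.1578 0.1613]
deck 2406 c [0.5935 0.0567] size [0.2302 0.154 ] ang 8.94 z [0.1016 0.1054 0.1089]
base right 1249 c [ 0.5941 -0.0491] size [0.1485 0.0918] ang 2.44 z [0.0164 0.0218 0.0262]
handle 228 c [0.5064 0.3845] size [0.0952 0.0223] ang 1.68 z [0.0385 0.0439 0.0485]
shaft 106 c [0.614  0.3918] size [0.123  0.0207] ang 5.0 z [0.0326 0.0363 0.0425]
board 9328 c [ 0.5263 -0.3198] size [0.3278 0.3407] ang 0.05 z [0.0322 0.0363 0.0405]
cup 382 c [ 0.7078 -0.2478] size [0.0659 0.064 ] ang 0.09 z [0.069  0.0749 0.0789]
bottle 98 c [ 0.3176 -0.2709] size [0.0312 0.0286] ang 34.56 z [0.0607 0.0806 0.0866]
tape 466 c [0.3241 0.2219] size [0.1047 0.1013] ang 77.81 z [0.0194 0.0245 0.029 ]
```

Call:
jog_arm(
  steps=[
    {"tx": 0.24,"ty": -0.74,"spin": -0.36,"gripper": 1},
    {"tx": 0.24,"ty": -0.74,"spin": -0.36},
    {"tx": 0.24,"ty": -0.74,"spin": -0.36},
    {"tx": 0.24,"ty": -0.74,"spin": -0.36},
    {"tx": 0.24,"ty": -0.74,"spin": -0.36},
    {"tx": 0.24,"ty": -0.74,"spin": -0.36},
    {"tx": 0.24,"ty": -0.74,"spin": -0.36},
    {"tx": 0.24,"ty": -0.74,"spin": -0.36},
    {"tx": 0.24,"ty": -0.74,"spin": -0.36},
    {"tx": 0.24,"ty": -0.74,"spin": -0.36},
    {"tx": 0.24,"ty": -0.74,"spin": -0.36},
    {"tx": 0.24,"ty": -0.74,"spin": -0.36},
  ],
  grip_force=25,
)

```text
invalid input
```

Call:
jog_arm(
  steps=[
    {"tx": 0.25,"ty": -0.75,"spin": -0.36},
    {"tx": 0.25,"ty": -0.75,"spin": -0.36},
    {"tx": 0.25,"ty": -0.75,"spin": -0.36},
    {"tx": 0.25,"ty": -0.75,"spin": -0.36},
    {"tx": 0.25,"ty": -0.75,"spin": -0.36},
    {"tx": 0.25,"ty": -0.75,"spin": -0.36},
    {"tx": 0.25,"ty": -0.75,"spin": -0.36},
    {"tx": 0.25,"ty": -0.75,"spin": -0.36},
    {"tx": 0.25,"ty": -0.75,"spin": -0.36},
    {"tx": 0.25,"ty": -0.75,"spin": -0.36},
    {},
    {},
  ],
)

```text
invalid input
```

Call:
jog_arm(
  steps=[
    {"tx": 0.24,"ty": -0.74,"tz": 0,"spin": -0.36,"gripper": 1},
    {"tx": 0.24,"ty": -0.74,"tz": 0,"spin": -0.36,"gripper": 1},
    {"tx": 0.24,"ty": -0.74,"tz": 0,"spin": -0.36,"gripper": 1},
    {"tx": 0.24,"ty": -0.74,"tz": 0,"spin": -0.36,"gripper": 1},
    {"tx": 0.24,"ty": -0.74,"tz": 0,"spin": -0.36,"gripper": 1},
    {"tx": 0.24,"ty": -0.74,"tz": 0,"spin": -0.36,"gripper": 1},
    {"tx": 0.24,"ty": -0.74,"tz": 0,"spin": -0.36,"gripper": 1},
    {"tx": 0.24,"ty": -0.74,"tz": 0,"spin": -0.36,"gripper": 1},
    {"tx": 0.24,"ty": -0.74,"tz": 0,"spin": -0.36,"gripper": 1},
    {"tx": 0.24,"ty": -0.74,"tz": 0,"spin": -0.36,"gripper": 1},
    {"tx": 0.24,"ty": -0.74,"tz": 0,"spin": -0.36,"gripper": 1},
    {"tx": 0.24,"ty": -0.74,"tz": 0,"spin": -0.36,"gripper": 1},
  ],
  grip_force=25,
)

```text
time_s: 1.3
tool_pos: [0.3205, 0.1268, 0.2312]
eef_rot: [-1.577, -2.717, 0.0]
contact_force: [0.7, 0.1, -0.6]
opening: 0.0852
```

Call:
jog_arm(
  steps=[
    {"tx": 0.25,"ty": -0.81,"tz": 0,"spin": -0.39,"gripper": 1},
    {"tx": 0.25,"ty": -0.81,"tz": 0,"spin": -0.39,"gripper": 1},
    {"tx": 0.25,"ty": -0.81,"tz": 0,"spin": -0.39,"gripper": 1},
    {"tx": 0.25,"ty": -0.81,"tz": 0,"spin": -0.39,"gripper": 1},
    {"tx": 0.25,"ty": -0.81,"tz": 0,"spin": -0.39,"gripper": 1},
    {"tx": 0.25,"ty": -0.81,"tz": 0,"spin": -0.39,"gripper": 1},
    {"tx": 0.25,"ty": -0.81,"tz": 0,"spin": -0.39,"gripper": 1},
    {"tx": 0.25,"ty": -0.81,"tz": 0,"spin": -0.39,"gripper": 1},
    {"tx": 0.25,"ty": -0.81,"tz": 0,"spin": -0.39,"gripper": 1},
    {"tx": 0.25,"ty": -0.81,"tz": 0,"spin": -0.39,"gripper": 1},
    {"tx": 0.46,"ty": -0.82,"tz": -0.5,"spin": -0.41,"gripper": 1},
    {"tx": 0,"ty": 0,"tz": -0.5,"spin": 0,"gripper": 1},
  ],
)

```text
time_s: 2.5
tool_pos: [0.4409, -0.2328, 0.1906]
eef_rot: [2.359, 2.07, 0.0]
contact_force: [0.7, 0.1, -0.4]
opening: 0.0852
```

Call:
jog_arm(
  steps=[
    {"tx": 0,"ty": 0,"tz": -0.8,"spin": 0,"gripper": 1},
    {"tx": 0,"ty": 0,"tz": -0.8,"spin": 0,"gripper": 1},
    {"tx": 0,"ty": 0,"tz": -0.8,"spin": 0,"gripper": 1},
    {"tx": 0,"ty": 0,"tz": -0.5,"spin": 0,"gripper": 1},
    {"tx": 0,"ty": 0,"tz": 0,"spin": 0,"gripper": 1},
    {"tx": 0,"ty": 0,"tz": 0,"spin": 0,"gripper": 1},
  ],
)

```text
time_s: 3.1
tool_pos: [0.4388, -0.2288, 0.0755]
eef_rot: [-2.356, -2.077, 0.0]
contact_force: [-0.2, -1.0, 0.5]
opening: 0.0849
```

Run:
```python
from h import *
c=cap('side','s1'); cv2.imwrite('pics/s1c.png',cv2.resize(c['image'][190:320,210:410],None,fx=4,fy=4,interpolation=cv2.INTER_CUBIC))
```

```text
(no output)
```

View pics/s1c.png

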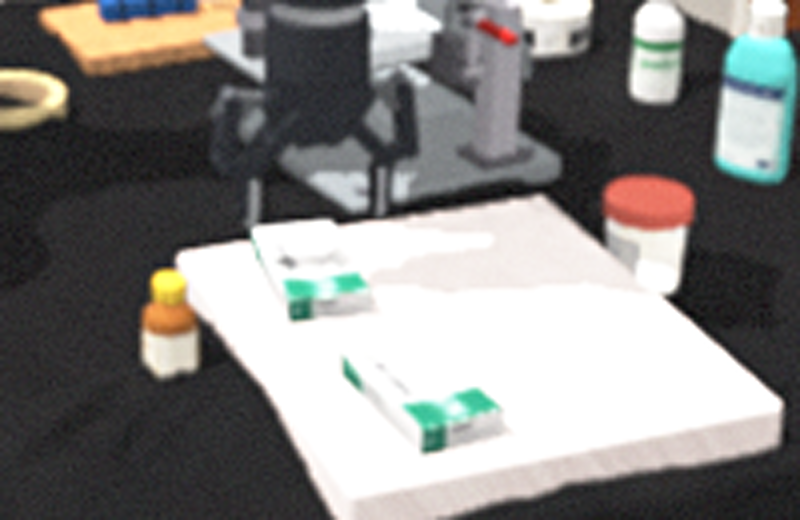

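Side view: the open jaws straddle kit A (pads at crop (255,200) and (380,190), kit at (310,265)). Descend and grip.

Call:
jog_arm(
  steps=[
    {"tx": 0,"ty": 0,"tz": -0.45,"spin": 0,"gripper": 1},
    {"tx": 0,"ty": 0,"tz": -0.45,"spin": 0,"gripper": 1},
    {"tx": 0,"ty": 0,"tz": 0,"spin": 0,"gripper": -0.2},
    {"tx": 0,"ty": 0,"tz": 0,"spin": 0,"gripper": -0.2},
    {"tx": 0,"ty": 0,"tz": 0,"spin": 0,"gripper": -0.2},
    {"tx": 0,"ty": 0,"tz": 0,"spin": 0,"gripper": -0.2},
    {"tx": 0,"ty": 0,"tz": 0,"spin": 0,"gripper": -0.2},
    {"tx": 0,"ty": 0,"tz": 0,"spin": 0,"gripper": -0.2},
  ],
)

```text
time_s: 3.95
tool_pos: [0.4397, -0.2293, 0.0404]
eef_rot: [2.355, 2.077, 0.001]
contact_force: [-0.5, 0.4, 6.8]
opening: 0.0615
```

Call:
jog_arm(
  steps=[
    {"tx": 0,"ty": 0,"tz": 0.25,"spin": 0,"gripper": -0.2},
    {"tx": 0,"ty": 0,"tz": 0.7,"spin": 0,"gripper": -0.2},
    {"tx": 0,"ty": 0,"tz": 1,"spin": 0,"gripper": -0.2},
    {"tx": 0,"ty": 0,"tz": 1,"spin": 0,"gripper": -0.2},
    {"tx": 0,"ty": 0,"tz": 1,"spin": 0,"gripper": -0.2},
    {"tx": 0,"ty": 0,"tz": 1,"spin": 0,"gripper": -0.2},
    {"tx": 0,"ty": 0,"tz": 0.55,"spin": 0,"gripper": -0.2},
    {"tx": 0,"ty": 0,"tz": 0,"spin": 0,"gripper": -0.2},
  ],
)

```text
time_s: 4.75
tool_pos: [0.4402, -0.2297, 0.2633]
eef_rot: [2.352, 2.074, 0.002]
contact_force: [0.1, -0.4, -0.2]
opening: 0.062
```

Run:
```python
from h import *
print(robot.observe()['contact_force'])
c=cap('side','s2'); cv2.imwrite('pics/s2c.png',cv2.resize(c['image'][110:310,200:400],None,fx=3,fy=3,interpolation=cv2.INTER_CUBIC))
```

```text
[ 0.11245813 -0.41168983 -0.23011998]
```

View pics/s2c.png

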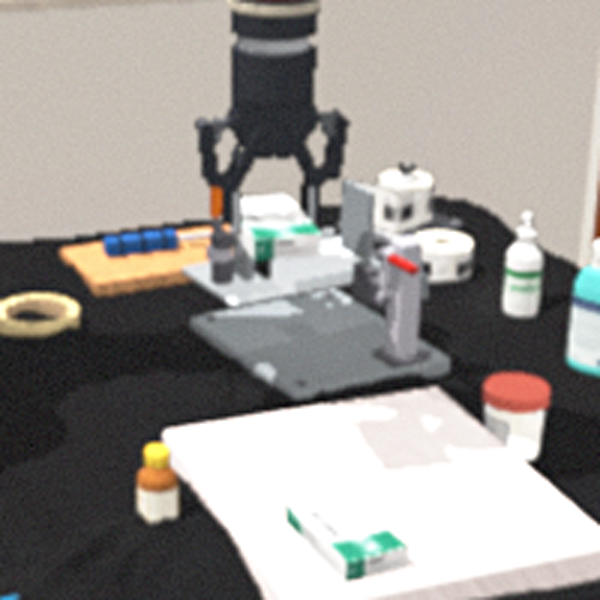

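Kit A is held level (crop (275,230)). Swing it over the deck.

Call:
jog_arm(
  steps=[
    {"tx": 0.36,"ty": 0.62,"tz": 0,"spin": 0.95,"gripper": -0.2},
    {"tx": 0.36,"ty": 0.62,"tz": 0,"spin": 0.95,"gripper": -0.2},
    {"tx": 0.36,"ty": 0.62,"tz": 0,"spin": 0.95,"gripper": -0.2},
    {"tx": 0.36,"ty": 0.62,"tz": 0,"spin": 0.95,"gripper": -0.2},
    {"tx": 0.36,"ty": 0.62,"tz": 0,"spin": 0.95,"gripper": -0.2},
    {"tx": 0.36,"ty": 0.62,"tz": 0,"spin": 0.95,"gripper": -0.2},
    {"tx": 0.36,"ty": 0.62,"tz": 0,"spin": 0.95,"gripper": -0.2},
    {"tx": 0.36,"ty": 0.62,"tz": 0,"spin": 0.95,"gripper": -0.2},
    {"tx": 0.36,"ty": 0.62,"tz": 0,"spin": 0.95,"gripper": -0.2},
    {"tx": 0.36,"ty": 0.62,"tz": 0,"spin": 0.95,"gripper": -0.2},
    {"tx": 0.36,"ty": 0.62,"tz": 0,"spin": 0.95,"gripper": -0.2},
    {"tx": 0.36,"ty": 0.6,"tz": 0,"spin": 0.95,"gripper": -0.2},
  ],
)

```text
time_s: 6.0
tool_pos: [0.6113, 0.0692, 0.2579]
eef_rot: [0.031, -3.139, -0.0]
contact_force: [-0.2, -0.7, -1.1]
opening: 0.0618
```

Call:
jog_arm(
  steps=[
    {"tx": 0,"ty": 0,"tz": 0,"spin": 0.91,"gripper": -0.2},
    {"tx": 0,"ty": 0,"tz": 0,"spin": 0,"gripper": -0.2},
    {"tx": 0,"ty": 0,"tz": 0,"spin": 0,"gripper": -0.2},
  ],
)

```text
time_s: 6.3
tool_pos: [0.611, 0.0678, 0.2583]
eef_rot: [0.229, -3.131, -0.0]
contact_force: [-0.3, -0.6, -2.2]
opening: 0.0618
```

Call:
jog_arm(
  steps=[
    {"tx": 0.05,"ty": -0.02,"tz": -0.7,"spin": 0,"gripper": -0.2},
    {"tx": 0,"ty": 0,"tz": -0.7,"spin": 0,"gripper": -0.2},
    {"tx": 0,"ty": 0,"tz": -0.6,"spin": 0,"gripper": -0.2},
    {"tx": 0,"ty": 0,"tz": -0.5,"spin": 0,"gripper": -0.2},
    {"tx": 0,"ty": 0,"tz": -0.4,"spin": 0,"gripper": -0.2},
    {"tx": 0,"ty": 0,"tz": -0.4,"spin": 0,"gripper": -0.2},
    {"tx": 0,"ty": 0,"tz": 0,"spin": 0,"gripper": -0.2},
    {"tx": 0,"ty": 0,"tz": 0,"spin": 0,"gripper": -0.2},
  ],
)

```text
time_s: 7.1
tool_pos: [0.6134, 0.0667, 0.1275]
eef_rot: [0.232, -3.133, -0.0]
contact_force: [-0.2, 0.2, -0.4]
opening: 0.0613
```

Call:
jog_arm(
  steps=[
    {"tx": 0,"ty": 0,"tz": -0.2,"spin": 0,"gripper": -0.2},
    {"tx": 0,"ty": 0,"tz": -0.1,"spin": 0,"gripper": -0.2},
    {"tx": 0,"ty": 0,"tz": -0.1,"spin": 0,"gripper": -0.2},
    {"tx": 0,"ty": 0,"tz": -0.03,"spin": 0,"gripper": -0.2},
    {"tx": 0,"ty": 0,"tz": 0,"spin": 0,"gripper": -0.2},
  ],
)

```text
time_s: 7.6
tool_pos: [0.6137, 0.0672, 0.11]
eef_rot: [0.236, -3.133, 0.0]
contact_force: [0.3, 0.4, -0.9]
opening: 0.0618
```

Call:
jog_arm(
  steps=[
    {"tx": 0,"ty": 0,"tz": -0.03,"spin": 0,"gripper": -0.2},
    {"tx": 0,"ty": 0,"tz": 0,"spin": 0,"gripper": 0.5},
    {"tx": 0,"ty": 0,"tz": 0,"spin": 0,"gripper": 0.7},
    {"tx": 0,"ty": 0,"tz": 0,"spin": 0,"gripper": 0.7},
    {"tx": 0,"ty": 0,"tz": 0,"spin": 0,"gripper": 0.7},
    {"tx": 0,"ty": 0,"tz": 0.2,"spin": 0,"gripper": 0.7},
    {"tx": 0,"ty": 0,"tz": 0.5,"spin": 0,"gripper": 0.7},
    {"tx": 0,"ty": 0,"tz": 1,"spin": 0,"gripper": 0.7},
    {"tx": 0,"ty": 0,"tz": 1,"spin": 0,"gripper": 0.7},
    {"tx": 0,"ty": 0,"tz": 1,"spin": 0,"gripper": 1},
    {"tx": 0,"ty": 0,"tz": 0.3,"spin": 0,"gripper": 1},
  ],
)

```text
time_s: 8.7
tool_pos: [0.6154, 0.0672, 0.2743]
eef_rot: [-0.235, 3.126, -0.001]
contact_force: [0.2, 0.6, 0.1]
opening: 0.0857
```

Call:
jog_arm(
  steps=[
    {"tx": -0.33,"ty": -0.9,"tz": 0,"spin": -0.85,"gripper": 1},
    {"tx": -0.33,"ty": -0.9,"tz": 0,"spin": -0.85,"gripper": 1},
    {"tx": -0.33,"ty": -0.9,"tz": 0,"spin": -0.85,"gripper": 1},
    {"tx": -0.33,"ty": -0.9,"tz": 0,"spin": -0.85,"gripper": 1},
    {"tx": -0.33,"ty": -0.9,"tz": 0,"spin": -0.85,"gripper": 1},
    {"tx": -0.33,"ty": -0.9,"tz": 0,"spin": -0.85,"gripper": 1},
    {"tx": -0.33,"ty": -0.9,"tz": 0,"spin": -0.85,"gripper": 1},
    {"tx": -0.33,"ty": -0.9,"tz": 0,"spin": -0.85,"gripper": 1},
    {"tx": -0.33,"ty": -0.9,"tz": 0,"spin": -0.85,"gripper": 1},
    {"tx": -0.33,"ty": -0.9,"tz": 0,"spin": -0.85,"gripper": 1},
    {"tx": -0.33,"ty": -0.9,"tz": 0,"spin": -0.85,"gripper": 1},
    {"tx": -0.33,"ty": -0.9,"tz": 0,"spin": -0.85,"gripper": 1},
  ],
)

```text
time_s: 9.9
tool_pos: [0.4545, -0.3661, 0.2691]
eef_rot: [2.006, 2.418, 0.0]
contact_force: [2.0, -0.4, 0.5]
opening: 0.0854
```

Call:
jog_arm(
  steps=[
    {"tx": -0.2,"ty": -0.9,"tz": -0.5,"spin": -0.7,"gripper": 1},
    {"tx": 0,"ty": -0.2,"tz": -1,"spin": 0,"gripper": 1},
    {"tx": 0,"ty": 0,"tz": -1,"spin": 0,"gripper": 1},
    {"tx": 0,"ty": 0,"tz": -1,"spin": 0,"gripper": 1},
    {"tx": 0,"ty": 0,"tz": -0.5,"spin": 0,"gripper": 1},
    {"tx": 0,"ty": 0,"tz": 0,"spin": 0,"gripper": 1},
    {"tx": 0,"ty": 0,"tz": 0,"spin": 0,"gripper": 1},
  ],
)

```text
time_s: 10.6
tool_pos: [0.4475, -0.409, 0.1096]
eef_rot: [2.124, 2.315, -0.0]
contact_force: [0.1, -0.4, 0.3]
opening: 0.0854
```

Call:
jog_arm(
  steps=[
    {"tx": -0.05,"ty": 0,"tz": -0.6,"spin": -0.08,"gripper": 1},
    {"tx": 0,"ty": 0,"tz": -0.6,"spin": 0,"gripper": 1},
    {"tx": 0,"ty": 0,"tz": -0.4,"spin": 0,"gripper": 1},
    {"tx": 0,"ty": 0,"tz": -0.13,"spin": 0,"gripper": 1},
    {"tx": 0,"ty": 0,"tz": 0,"spin": 0,"gripper": -0.2},
    {"tx": 0,"ty": 0,"tz": 0,"spin": 0,"gripper": -0.2},
    {"tx": 0,"ty": 0,"tz": 0,"spin": 0,"gripper": -0.2},
    {"tx": 0,"ty": 0,"tz": 0,"spin": 0,"gripper": -0.2},
    {"tx": 0,"ty": 0,"tz": 0,"spin": 0,"gripper": -0.2},
    {"tx": 0,"ty": 0,"tz": 0,"spin": 0,"gripper": -0.2},
  ],
)

```text
time_s: 11.6
tool_pos: [0.4461, -0.4097, 0.0414]
eef_rot: [2.136, 2.3, -0.001]
contact_force: [-0.8, 1.3, 7.6]
opening: 0.0617
```

Call:
jog_arm(
  steps=[
    {"tx": 0,"ty": 0,"tz": 0.25,"spin": 0,"gripper": -0.2},
    {"tx": 0,"ty": 0,"tz": 0.7,"spin": 0,"gripper": -0.2},
    {"tx": 0,"ty": 0,"tz": 1,"spin": 0,"gripper": -0.2},
    {"tx": 0,"ty": 0,"tz": 1,"spin": 0,"gripper": -0.2},
    {"tx": 0,"ty": 0,"tz": 1,"spin": 0,"gripper": -0.2},
    {"tx": 0,"ty": 0,"tz": 1,"spin": 0,"gripper": -0.2},
    {"tx": 0,"ty": 0,"tz": 0.55,"spin": 0,"gripper": -0.2},
    {"tx": 0,"ty": 0,"tz": 0,"spin": 0,"gripper": -0.2},
  ],
)

```text
time_s: 12.4
tool_pos: [0.4465, -0.4101, 0.2645]
eef_rot: [2.133, 2.297, -0.001]
contact_force: [-0.6, -0.4, -1.0]
opening: 0.0619
```

```bash
cat > k.py <<'E'
from h import *
import sys
c=cap('top',sys.argv[1]); p=cloud(c); D=np.array([.609,.0663]); y=.15
d=p[...,:2]-D; X=d[...,0]*np.cos(y)+d[...,1]*np.sin(y); Y=-d[...,0]*np.sin(y)+d[...,1]*np.cos(y); Z=p[...,2]
def b(n,x0,x1,y0,y1,z0,z1):
    m=(X>x0)&(X<x1)&(Y>y0)&(Y<y1)&(Z>z0)&(Z<z1)
    if m.sum()<8: print(n,'none'); return
    q=np.stack([X[m],Y[m]],-1).astype(np.float32); r=cv2.minAreaRect(q); print(n,m.sum(),'c',np.round(r[0],4),'size',np.round(r[1],4),'ang',round(r[2],2),'z',np.percentile(Z[m],[5,50,95]).round(4))
b('kit1top',-.06,.065,-.05,.05,.119,.133)
b('kit2top',-.06,.065,-.05,.05,.14,.154)
b('fence',.05,.09,-.04,.04,.184,.2); b('pad',-.09,-.035,-.04,.04,.184,.2)
b('knob',-.185,-.07,.02,.085,.188,.21); b('hub',-.14,-.09,-.02,.02,.14,.17)
b('tail',.01,.04,-.18,-.125,.1,.23); b('button',-.02,.02,.07,.11,.05,.17)
h=cv2.cvtColor(c['image'],cv2.COLOR_BGR2HSV)
m=(h[...,0]>100)&(h[...,0]<130)&(h[...,1]>120)&(p[...,1]>.25)&(Z>.03)&(Z<.06); q=p[m]; print('handle',m.sum(),np.round(cv2.minAreaRect(q[:,:2].astype(np.float32)),4) if 0 else cv2.minAreaRect(q[:,:2].astype(np.float32)),q.mean(0).round(4))
cv2.imwrite(f'pics/{sys.argv[1]}c.png',cv2.resize(c['image'][110:250,130:330],None,fx=4,fy=4,interpolation=cv2.INTER_CUBIC))
E
python3 k.py t1
```

```text
kit1top 778 c [ 0.0087 -0.0001] size [0.1119 0.0623] ang 0.28 z [0.1214 0.1256 0.1293]
kit2top 10 c [ 0.0647 -0.0068] size [0.0007 0.0435] ang 0.04 z [0.1425 0.1497 0.1531]
fence 72 c [ 0.0686 -0.0002] size [0.0089 0.057 ] ang 0.24 z [0.1852 0.1907 0.1947]
pad 58 c [-0.066  -0.0003] size [0.0086 0.047 ] ang 0.36 z [0.1871 0.1903 0.1936]
knob 22 c [-0.092   0.0543] size [0.0109 0.0115] ang 85.37 z [0.1918 0.1975 0.2006]
hub 123 c [-0.1099  0.0024] size [0.0356 0.0313] ang 27.47 z [0.1436 0.1602 0.165 ]
tail 76 c [ 0.0297 -0.1486] size [0.0461 0.0156] ang 84.56 z [0.1501 0.1541 0.159 ]
button 191 c [0.0011 0.0893] size [0.0338 0.0392] ang 4.35 z [0.1026 0.1099 0.1609]
handle 231 ((0.5062336325645447, 0.3846610486507416), (0.09379471093416214, 0.02207421138882637), 0.6894688010215759) [0.5058 0.3835 0.0433]
```

Call:
jog_arm(
  steps=[
    {"tx": 0.34,"ty": 0.95,"tz": 0,"spin": 0.9,"gripper": -0.2},
    {"tx": 0.34,"ty": 0.95,"tz": 0,"spin": 0.9,"gripper": -0.2},
    {"tx": 0.34,"ty": 0.95,"tz": 0,"spin": 0.9,"gripper": -0.2},
    {"tx": 0.34,"ty": 0.95,"tz": 0,"spin": 0.9,"gripper": -0.2},
    {"tx": 0.34,"ty": 0.95,"tz": 0,"spin": 0.9,"gripper": -0.2},
    {"tx": 0.34,"ty": 0.95,"tz": 0,"spin": 0.9,"gripper": -0.2},
    {"tx": 0.34,"ty": 0.95,"tz": 0,"spin": 0.9,"gripper": -0.2},
    {"tx": 0.34,"ty": 0.95,"tz": 0,"spin": 0.9,"gripper": -0.2},
    {"tx": 0.34,"ty": 0.95,"tz": 0,"spin": 0.9,"gripper": -0.2},
    {"tx": 0.34,"ty": 0.95,"tz": 0,"spin": 0.9,"gripper": -0.2},
    {"tx": 0.34,"ty": 0.95,"tz": 0,"spin": 0.9,"gripper": -0.2},
    {"tx": 0.34,"ty": 0.95,"tz": 0,"spin": 0.9,"gripper": -0.2},
  ],
)

```text
time_s: 13.65
tool_pos: [0.608, 0.0489, 0.2585]
eef_rot: [0.202, -3.133, -0.0]
contact_force: [-0.7, -0.4, -1.2]
opening: 0.062
```

Call:
jog_arm(
  steps=[
    {"tx": 0.03,"ty": 0.5,"tz": 0,"spin": 0.18,"gripper": -0.2},
    {"tx": 0,"ty": 0,"tz": 0,"spin": 0,"gripper": -0.2},
    {"tx": 0,"ty": 0,"tz": 0,"spin": 0,"gripper": -0.2},
  ],
)

```text
time_s: 13.95
tool_pos: [0.609, 0.0673, 0.2587]
eef_rot: [0.236, -3.131, 0.0]
contact_force: [0.1, -0.7, -0.8]
opening: 0.0615
```

Call:
jog_arm(
  steps=[
    {"tx": 0.05,"ty": -0.02,"tz": -0.7,"spin": 0,"gripper": -0.2},
    {"tx": 0,"ty": 0,"tz": -0.7,"spin": 0,"gripper": -0.2},
    {"tx": 0,"ty": 0,"tz": -0.6,"spin": 0,"gripper": -0.2},
    {"tx": 0,"ty": 0,"tz": -0.5,"spin": 0,"gripper": -0.2},
    {"tx": 0,"ty": 0,"tz": -0.3,"spin": 0,"gripper": -0.2},
    {"tx": 0,"ty": 0,"tz": -0.2,"spin": 0,"gripper": -0.2},
    {"tx": 0,"ty": 0,"tz": 0,"spin": 0,"gripper": -0.2},
    {"tx": 0,"ty": 0,"tz": 0,"spin": 0,"gripper": -0.2},
  ],
)

```text
time_s: 14.75
tool_pos: [0.6121, 0.0661, 0.1405]
eef_rot: [-0.235, 3.132, -0.0]
contact_force: [-0.4, 0.5, -0.4]
opening: 0.0617
```

Call:
jog_arm(
  steps=[
    {"tx": -0.02,"ty": 0,"tz": -0.1,"spin": 0,"gripper": -0.2},
    {"tx": 0,"ty": 0,"tz": -0.07,"spin": 0,"gripper": -0.2},
    {"tx": 0,"ty": 0,"tz": -0.05,"spin": 0,"gripper": -0.2},
    {"tx": 0,"ty": 0,"tz": 0,"spin": 0,"gripper": -0.2},
    {"tx": 0,"ty": 0,"tz": 0,"spin": 0,"gripper": -0.2},
  ],
)

```text
time_s: 15.25
tool_pos: [0.6109, 0.0664, 0.1309]
eef_rot: [0.236, -3.133, 0.0]
contact_force: [0.4, -0.2, 0.1]
opening: 0.062
```

Call:
jog_arm(
  steps=[
    {"tx": 0,"ty": 0,"tz": 0,"spin": 0,"gripper": 0.5},
    {"tx": 0,"ty": 0,"tz": 0,"spin": 0,"gripper": 0.7},
    {"tx": 0,"ty": 0,"tz": 0,"spin": 0,"gripper": 0.7},
    {"tx": 0,"ty": 0,"tz": 0,"spin": 0,"gripper": 0.7},
    {"tx": 0,"ty": 0,"tz": 0.2,"spin": 0,"gripper": 0.7},
    {"tx": 0,"ty": 0,"tz": 0.5,"spin": 0,"gripper": 0.7},
    {"tx": 0,"ty": 0,"tz": 1,"spin": 0,"gripper": 0.7},
    {"tx": 0,"ty": 0,"tz": 1,"spin": 0,"gripper": 0.7},
    {"tx": -1,"ty": 0,"tz": 0.6,"spin": -0.9,"gripper": 0},
    {"tx": -1,"ty": 0,"tz": 0,"spin": -0.9,"gripper": -0.3},
    {"tx": -1,"ty": 0,"tz": 0,"spin": -0.9,"gripper": -0.3},
    {"tx": -1,"ty": 0,"tz": 0,"spin": -0.9,"gripper": -0.3},
  ],
)

```text
time_s: 16.45
tool_pos: [0.4494, 0.0664, 0.2636]
eef_rot: [0.617, 3.079, 0.0]
contact_force: [-0.2, 0.4, 0.7]
opening: 0.0297
```

```bash
python3 k.py t2
```

```text
kit1top none
kit2top 183 c [ 0.0066 -0.0246] size [0.0224 0.1164] ang 85.47 z [0.1427 0.1463 0.1507]
fence none
pad 23 c [-0.0651 -0.0153] size [0.0167 0.0089] ang 87.74 z [0.1877 0.1893 0.194 ]
knob none
hub 27 c [-0.1121 -0.0104] size [0.0083 0.0205] ang 84.54 z [0.1478 0.1605 0.1649]
tail 77 c [ 0.0298 -0.1486] size [0.0462 0.0154] ang 85.19 z [0.1482 0.154  0.1587]
button none
handle 233 ((0.50653076171875, 0.38436633348464966), (0.09499066323041916, 0.021371964365243912), 1.2757155895233154) [0.5058 0.3833 0.0436]
```

View pics/t2c.png

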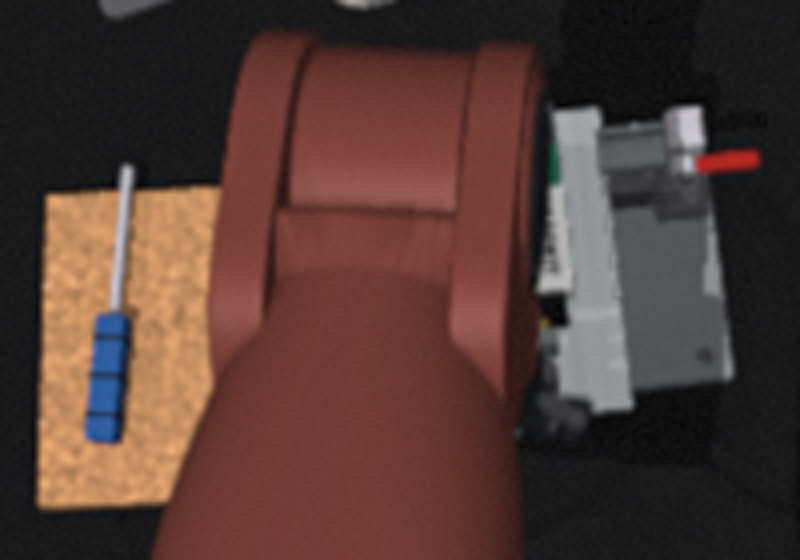

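Rod still at crop (105,378)→(128,165); the arm hides the lever. Go to the knob with jaws part-open.

Call:
jog_arm(
  steps=[
    {"tx": 0.2,"ty": 0.15,"tz": 0,"spin": -0.95,"gripper": -0.3},
    {"tx": 0.2,"ty": 0.15,"tz": 0,"spin": -0.95,"gripper": -0.3},
    {"tx": 0.2,"ty": 0.15,"tz": 0,"spin": -0.95,"gripper": -0.3},
    {"tx": 0.2,"ty": 0.15,"tz": 0,"spin": -0.95,"gripper": -0.3},
    {"tx": 0.2,"ty": 0.15,"tz": 0,"spin": -0.95,"gripper": -0.3},
    {"tx": 0.2,"ty": 0.15,"tz": 0,"spin": -0.95,"gripper": -0.3},
    {"tx": 0.22,"ty": 0.1,"tz": 0,"spin": -0.9,"gripper": -0.3},
    {"tx": 0,"ty": 0,"tz": -0.6,"spin": 0,"gripper": -0.3},
    {"tx": 0,"ty": 0,"tz": -0.6,"spin": 0,"gripper": -0.3},
    {"tx": 0,"ty": 0,"tz": 0,"spin": 0,"gripper": -0.3},
    {"tx": 0,"ty": 0,"tz": 0,"spin": 0,"gripper": -0.3},
  ],
)

```text
time_s: 17.6
tool_pos: [0.5078, 0.1064, 0.2157]
eef_rot: [-1.999, -2.423, 0.0]
contact_force: [-0.4, 0.3, 0.2]
opening: 0.0299
```

Run:
```python
from h import *
c=cap('side','s3'); cv2.imwrite('pics/s3c.png',cv2.resize(c['image'][130:250,220:380],None,fx=5,fy=5,interpolation=cv2.INTER_CUBIC))
```

```text
(no output)
```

View pics/s3c.png

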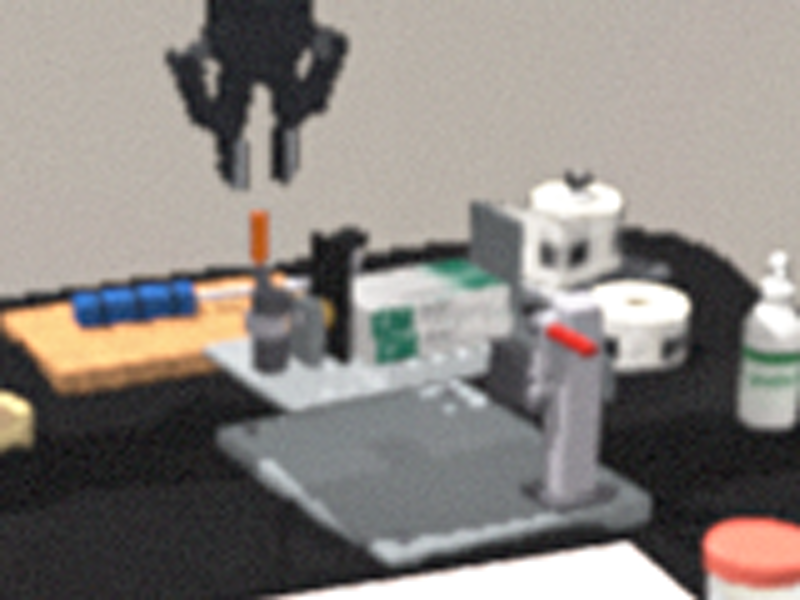

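Stack is neat (crop (430,310)); jaws centred over knob (260,235). Descend and grip the knob.

Call:
jog_arm(
  steps=[
    {"tx": 0,"ty": 0,"tz": -0.3,"spin": 0,"gripper": -0.3},
    {"tx": 0,"ty": 0,"tz": -0.3,"spin": 0,"gripper": -0.3},
    {"tx": 0,"ty": 0,"tz": -0.3,"spin": 0,"gripper": -0.3},
    {"tx": 0,"ty": 0,"tz": -0.25,"spin": 0,"gripper": -0.3},
    {"tx": 0,"ty": 0,"tz": 0,"spin": 0,"gripper": -0.3},
    {"tx": 0,"ty": 0,"tz": 0,"spin": 0,"gripper": -0.5},
    {"tx": 0,"ty": 0,"tz": 0,"spin": 0,"gripper": -0.65},
    {"tx": 0,"ty": 0,"tz": 0,"spin": 0,"gripper": -0.7},
    {"tx": 0,"ty": 0,"tz": 0,"spin": 0,"gripper": -0.8},
    {"tx": 0,"ty": 0,"tz": 0,"spin": 0,"gripper": -0.8},
  ],
  grip_force=20,
)

```text
time_s: 18.65
tool_pos: [0.5085, 0.1066, 0.1694]
eef_rot: [1.999, 2.422, 0.002]
contact_force: [3.8, 2.2, -0.6]
opening: 0.0132
```

```bash
python3 -c "
import numpy as np
t=1.33+np.arange(13)*.1
p=.06*np.c_[np.cos(t),np.sin(t)]
print((np.diff(p,axis=0)/.04).round(3).tolist())"
```

```text
[[-0.147, 0.028], [-0.149, 0.014], [-0.15, -0.001], [-0.149, -0.016], [-0.147, -0.031], [-0.143, -0.046], [-0.138, -0.06], [-0.131, -0.073], [-0.123, -0.086], [-0.114, -0.098], [-0.103, -0.109], [-0.092, -0.118]]
```

Call:
jog_arm(
  steps=[
    {"tx": -0.147,"ty": 0.028,"tz": 0,"spin": 0.3,"gripper": -0.8},
    {"tx": -0.149,"ty": 0.014,"tz": 0,"spin": 0.3,"gripper": -0.8},
    {"tx": -0.15,"ty": 0,"tz": 0,"spin": 0.3,"gripper": -0.8},
    {"tx": -0.149,"ty": -0.016,"tz": 0,"spin": 0.3,"gripper": -0.8},
    {"tx": -0.147,"ty": -0.031,"tz": 0,"spin": 0.3,"gripper": -0.8},
    {"tx": -0.143,"ty": -0.046,"tz": 0,"spin": 0.3,"gripper": -0.8},
    {"tx": -0.138,"ty": -0.06,"tz": 0,"spin": 0.3,"gripper": -0.8},
    {"tx": -0.131,"ty": -0.073,"tz": 0,"spin": 0.3,"gripper": -0.8},
    {"tx": -0.123,"ty": -0.086,"tz": 0,"spin": 0.3,"gripper": -0.8},
    {"tx": -0.114,"ty": -0.098,"tz": 0,"spin": 0.3,"gripper": -0.8},
    {"tx": 0,"ty": 0,"tz": 0,"spin": 0,"gripper": -0.8},
    {"tx": 0,"ty": 0,"tz": 0,"spin": 0,"gripper": -0.8},
  ],
)

```text
time_s: 19.85
tool_pos: [0.4516, 0.0925, 0.1693]
eef_rot: [-1.407, -2.808, -0.003]
contact_force: [-0.6, 5.8, 3.5]
opening: 0.0131
```

```bash
cat > pd.py <<'E'
from h import *
import sys
def an(c):
    p=cloud(c); y=.15; d=p[...,:2]-[.609,.0663]; X=d[...,0]*np.cos(y)+d[...,1]*np.sin(y); Y=-d[...,0]*np.sin(y)+d[...,1]*np.cos(y); Z=p[...,2]
    g=cv2.cvtColor(c['image'],cv2.COLOR_BGR2HSV)[...,2]
    for n,m in(('pad',(X>-.085)&(X<-.03)&(abs(Y)<.035)&(Z>.158)&(Z<.2)),('kits',(X>-.06)&(X<.062)&(abs(Y)<.04)&(Z>.115)&(Z<.15)),('fence',(X>.05)&(X<.09)&(abs(Y)<.04)&(Z>.155)&(Z<.2)),
      ('knob',(X>-.19)&(X<-.08)&(Y>.02)&(Y<.08)&(Z>.165)&(Z<.2))):
        if m.sum(): print(n,m.sum(),'X',np.percentile(X[m],[2,10,50,90,98]).round(4),'Y',np.median(Y[m]).round(4))
an(np.load('pics/s3.npz')); c=cap('side',sys.argv[1]); print('now'); an(c)
cv2.imwrite(f'pics/{sys.argv[1]}c.png',cv2.resize(c['image'][150:240,240:360],None,fx=6,fy=6,interpolation=cv2.INTER_CUBIC))
E
python3 pd.py s4
```

```text
pad 87 X [-0.0741 -0.0726 -0.0699 -0.065  -0.0633] Y -0.0126
kits 434 X [-0.0523 -0.0458  0.0034  0.0482  0.0583] Y -0.0297
fence 116 X [0.0605 0.0626 0.0656 0.0692 0.0723] Y -0.0082
knob 37 X [-0.0987 -0.0976 -0.0926 -0.0865 -0.0856] Y 0.0498
now
pad 91 X [-0.0587 -0.0575 -0.0549 -0.0494 -0.0456] Y -0.0117
kits 457 X [-0.0569 -0.0536 -0.0003  0.0493  0.0602] Y -0.0285
fence 116 X [0.0601 0.0624 0.0654 0.0687 0.0711] Y -0.0075
knob 95 X [-0.1709 -0.1673 -0.1563 -0.1344 -0.1271] Y 0.0397
```

View pics/s4c.png

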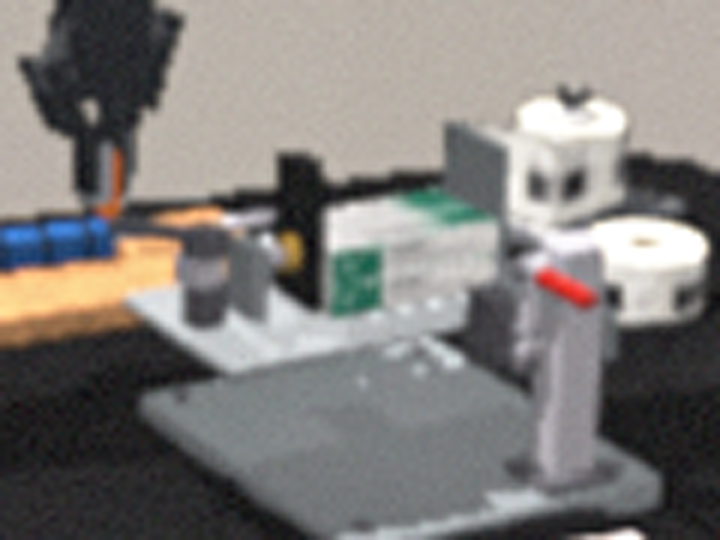

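Call:
jog_arm(
  steps=[
    {"tx": -0.09,"ty": -0.09,"tz": 0,"spin": 0.3,"gripper": -0.8},
    {"tx": -0.083,"ty": -0.096,"tz": 0,"spin": 0.3,"gripper": -0.8},
    {"tx": 0,"ty": 0,"tz": 0,"spin": 0,"gripper": -0.8},
    {"tx": 0,"ty": 0,"tz": 0,"spin": 0,"gripper": -0.8},
    {"tx": 0,"ty": 0,"tz": 0,"spin": 0,"gripper": -0.8},
  ],
)

```text
time_s: 20.4
tool_pos: [0.4449, 0.0851, 0.1693]
eef_rot: [-1.279, -2.868, -0.003]
contact_force: [0.4, 6.2, 2.7]
opening: 0.0129
```

```bash
python3 pd.py s5
```

```text
pad 87 X [-0.0741 -0.0726 -0.0699 -0.065  -0.0633] Y -0.0126
kits 434 X [-0.0523 -0.0458  0.0034  0.0482  0.0583] Y -0.0297
fence 116 X [0.0605 0.0626 0.0656 0.0692 0.0723] Y -0.0082
knob 37 X [-0.0987 -0.0976 -0.0926 -0.0865 -0.0856] Y 0.0498
now
pad 92 X [-0.0593 -0.0579 -0.055  -0.049  -0.0468] Y -0.0094
kits 462 X [-0.0577 -0.0536  0.0003  0.05    0.06  ] Y -0.028
fence 113 X [0.0601 0.0617 0.0652 0.07   0.072 ] Y -0.0101
knob 87 X [-0.1793 -0.1763 -0.1642 -0.1456 -0.1416] Y 0.0308
```

Pad stayed put while the lever moved on: about 3–4 mm spring compression. Release and back off for a top look.

Call:
jog_arm(
  steps=[
    {"tx": 0,"ty": 0,"tz": 0,"spin": 0,"gripper": -0.6},
    {"tx": 0,"ty": 0,"tz": 0,"spin": 0,"gripper": -0.4},
    {"tx": 0,"ty": 0,"tz": 0,"spin": 0,"gripper": -0.4},
    {"tx": 0,"ty": 0,"tz": 0.4,"spin": 0,"gripper": -0.4},
    {"tx": 0,"ty": 0,"tz": 0.7,"spin": 0,"gripper": -0.4},
    {"tx": -0.5,"ty": 0.5,"tz": 1,"spin": 0.5,"gripper": 0},
    {"tx": -0.9,"ty": 0.9,"tz": 0.2,"spin": 0.8,"gripper": 0},
    {"tx": -0.9,"ty": 0.9,"tz": 0,"spin": 0.8,"gripper": 0},
    {"tx": -0.7,"ty": 0.9,"tz": 0,"spin": 0.8,"gripper": 0},
    {"tx": -0.5,"ty": 0.9,"tz": 0,"spin": 0.8,"gripper": 0},
    {"tx": 0,"ty": 0,"tz": 0,"spin": 0,"gripper": 0},
  ],
)

```text
time_s: 21.55
tool_pos: [0.3043, 0.2494, 0.2608]
eef_rot: [-0.431, -3.111, -0.001]
contact_force: [-0.2, -0.9, -0.0]
opening: 0.0428
```

```bash
python3 k.py t3
```

```text
kit1top 21 c [-0.0436 -0.0095] size [0.0339 0.07  ] ang 30.03 z [0.121  0.1274 0.1321]
kit2top 770 c [ 0.0023 -0.0002] size [0.1244 0.0622] ang 0.14 z [0.1425 0.1462 0.1503]
fence 68 c [ 0.0685 -0.0002] size [0.0101 0.057 ] ang 0.74 z [0.1858 0.19   0.1942]
pad 62 c [-0.0514 -0.0014] size [0.011  0.0474] ang 0.08 z [0.1855 0.1896 0.194 ]
knob 23 c [-0.1561  0.0402] size [0.0131 0.0109] ang 87.66 z [0.1927 0.1956 0.1992]
hub 129 c [-0.1159 -0.0013] size [0.0298 0.0548] ang 73.65 z [0.1438 0.1598 0.1642]
tail 78 c [ 0.0315 -0.1487] size [0.0467 0.0153] ang 87.72 z [0.1482 0.1544 0.1589]
button 192 c [0.001  0.0887] size [0.0333 0.0395] ang 4.11 z [0.1017 0.1087 0.1603]
handle 233 ((0.5062970519065857, 0.3846825063228607), (0.09418173879384995, 0.022148577496409416), 1.1754783391952515) [0.5061 0.3835 0.0435]
```

View pics/t3c.png

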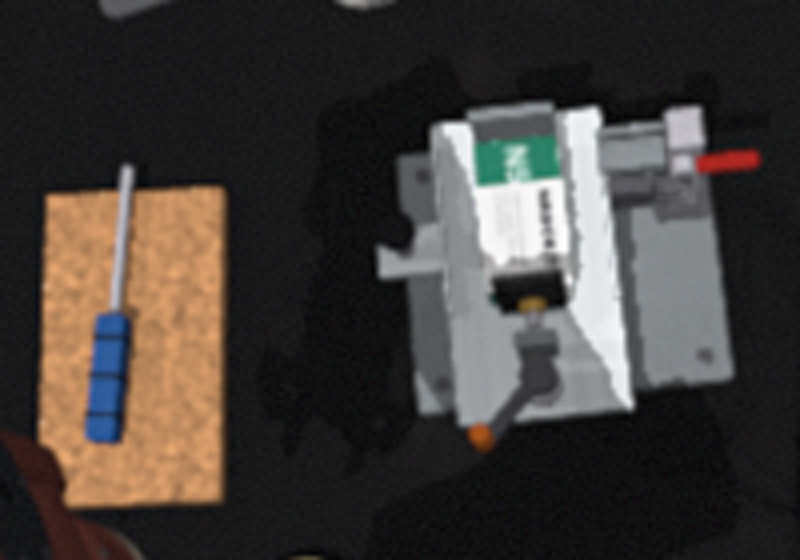

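Lever ~1.23 rad, pad 14.6 mm forward; rod unmoved at crop (105,378). Fetch the rod.

Call:
jog_arm(
  steps=[
    {"tx": 0.62,"ty": 0.42,"tz": -0.2,"spin": 0.3,"gripper": 0.2},
    {"tx": 0.62,"ty": 0.42,"tz": -0.2,"spin": 0.3,"gripper": 0.2},
    {"tx": 0.62,"ty": 0.42,"tz": -0.2,"spin": 0.3,"gripper": 0.2},
    {"tx": 0.62,"ty": 0.42,"tz": -0.2,"spin": 0.3,"gripper": 0.2},
    {"tx": 0.62,"ty": 0.42,"tz": -0.2,"spin": 0.3,"gripper": 0.2},
    {"tx": 0.62,"ty": 0.42,"tz": -0.2,"spin": 0.3,"gripper": 0.2},
    {"tx": 0.62,"ty": 0.42,"tz": -0.2,"spin": 0.3,"gripper": 0.2},
    {"tx": 0.62,"ty": 0.42,"tz": -0.2,"spin": 0.25,"gripper": 0.2},
    {"tx": 0,"ty": 0,"tz": -0.8,"spin": 0,"gripper": 0.2},
    {"tx": 0,"ty": 0,"tz": -0.8,"spin": 0,"gripper": 0.2},
    {"tx": 0,"ty": 0,"tz": -0.8,"spin": 0,"gripper": 0.2},
    {"tx": 0,"ty": 0,"tz": 0,"spin": 0,"gripper": 0.2},
  ],
)

```text
time_s: 22.8
tool_pos: [0.5034, 0.3778, 0.0961]
eef_rot: [0.102, -3.133, 0.007]
contact_force: [-0.1, -0.9, 0.3]
opening: 0.0509
```

Call:
jog_arm(
  steps=[
    {"tx": 0,"ty": 0,"tz": 0,"spin": 0,"gripper": 0.2},
    {"tx": 0,"ty": 0,"tz": 0,"spin": 0,"gripper": 0.2},
  ],
)

```text
time_s: 23.0
tool_pos: [0.5067, 0.381, 0.1026]
eef_rot: [-0.105, 3.137, 0.002]
contact_force: [0.1, -0.1, -0.3]
opening: 0.0511
```

Run:
```python
from h import *
c=cap('top','t4'); p=cloud(c); h=cv2.cvtColor(c['image'],cv2.COLOR_BGR2HSV); Z=p[...,2]
m=(h[...,0]>100)&(h[...,0]<130)&(h[...,1]>120)&(p[...,1]>.25)&(Z>.03)&(Z<.06); print('handle',m.sum(),p[m].min(0),p[m].max(0))
s=(p[...,0]>.55)&(p[...,0]<.72)&(abs(p[...,1]-.39)<.06)&(Z>.030)&(Z<.046)&(h[...,1]<90)
for a in np.arange(.55,.71,.02):
    k=s&(p[...,0]>a)&(p[...,0]<a+.02)
    if k.sum(): print(a.round(2),k.sum(),p[k].mean(0).round(4))
```

```text
handle 146 [0.45931933 0.37331827 0.03094202] [0.52159994 0.39517532 0.05120893]
0.55 7 [0.5647 0.3883 0.0347]
0.57 17 [0.5812 0.3872 0.035 ]
0.59 15 [0.5992 0.3882 0.0354]
0.61 17 [0.6202 0.3883 0.0353]
0.63 15 [0.6387 0.3887 0.0354]
0.65 16 [0.6599 0.389  0.0349]
0.67 5 [0.6729 0.3896 0.0353]
```

Call:
jog_arm(
  steps=[
    {"tx": -0.09,"ty": 0.08,"tz": -0.6,"spin": -0.2,"gripper": 0.2},
    {"tx": 0,"ty": 0,"tz": -0.6,"spin": 0,"gripper": 0.2},
    {"tx": 0,"ty": 0,"tz": -0.5,"spin": 0,"gripper": 0.2},
    {"tx": 0,"ty": 0,"tz": -0.2,"spin": 0,"gripper": 0.2},
    {"tx": 0,"ty": 0,"tz": 0,"spin": 0,"gripper": 0.2},
    {"tx": 0,"ty": 0,"tz": 0,"spin": 0,"gripper": -0.1},
    {"tx": 0,"ty": 0,"tz": 0,"spin": 0,"gripper": -0.3},
    {"tx": 0,"ty": 0,"tz": 0,"spin": 0,"gripper": -0.7},
    {"tx": 0,"ty": 0,"tz": 0,"spin": 0,"gripper": -0.7},
    {"tx": 0,"ty": 0,"tz": 0,"spin": 0,"gripper": -0.7},
    {"tx": 0,"ty": 0,"tz": 0,"spin": 0,"gripper": -0.7},
  ],
  grip_force=60,
)

```text
time_s: 24.15
tool_pos: [0.5026, 0.3848, 0.0263]
eef_rot: [-0.059, 3.139, 0.002]
contact_force: [-0.3, -0.7, 6.8]
opening: 0.0223
```

Call:
jog_arm(
  steps=[
    {"tx": 0,"ty": 0,"tz": 0.3,"spin": 0,"gripper": -0.7},
    {"tx": 0,"ty": 0,"tz": 0.9,"spin": 0,"gripper": -0.7},
    {"tx": 0,"ty": 0,"tz": 1,"spin": 0,"gripper": -0.7},
    {"tx": 0,"ty": 0,"tz": 1,"spin": 0,"gripper": -0.7},
    {"tx": 0,"ty": 0,"tz": 1,"spin": 0,"gripper": -0.7},
    {"tx": 0,"ty": 0,"tz": 1,"spin": 0,"gripper": -0.7},
    {"tx": 0,"ty": 0,"tz": 0.7,"spin": 0,"gripper": -0.7},
    {"tx": -0.6,"ty": -0.8,"tz": 0,"spin": 0.4,"gripper": -0.7},
    {"tx": -0.6,"ty": -0.8,"tz": 0,"spin": 0.35,"gripper": -0.7},
    {"tx": -0.57,"ty": -0.9,"tz": 0,"spin": 0,"gripper": -0.7},
    {"tx": 0,"ty": -0.9,"tz": 0,"spin": 0,"gripper": -0.7},
    {"tx": 0,"ty": -0.9,"tz": 0,"spin": 0,"gripper": -0.7},
  ],
)

```text
time_s: 25.35
tool_pos: [0.4299, 0.211, 0.2619]
eef_rot: [-0.237, 3.131, 0.0]
contact_force: [1.3, 0.0, -0.5]
opening: 0.0225
```

Call:
jog_arm(
  steps=[
    {"tx": 0,"ty": -0.9,"tz": 0,"spin": 0,"gripper": -0.7},
    {"tx": 0,"ty": -0.9,"tz": 0,"spin": 0,"gripper": -0.7},
    {"tx": 0,"ty": -0.9,"tz": 0,"spin": 0,"gripper": -0.7},
    {"tx": 0,"ty": -0.9,"tz": 0,"spin": 0,"gripper": -0.7},
    {"tx": 0,"ty": -0.9,"tz": 0,"spin": 0,"gripper": -0.7},
    {"tx": 0,"ty": -0.9,"tz": 0,"spin": 0,"gripper": -0.7},
    {"tx": 0,"ty": -0.9,"tz": 0,"spin": 0,"gripper": -0.7},
    {"tx": 0,"ty": -0.9,"tz": 0,"spin": 0,"gripper": -0.7},
    {"tx": 0,"ty": 0,"tz": 0,"spin": 0,"gripper": -0.7},
  ],
)

```text
time_s: 26.25
tool_pos: [0.4309, -0.0793, 0.2616]
eef_rot: [-0.229, 3.132, -0.003]
contact_force: [0.8, -0.8, -0.5]
opening: 0.0226
```

Call:
jog_arm(
  steps=[
    {"tx": 0.02,"ty": -0.97,"tz": 0,"spin": 0.02,"gripper": -0.7},
    {"tx": 0,"ty": 0,"tz": -0.8,"spin": 0,"gripper": -0.7},
    {"tx": 0,"ty": 0,"tz": -0.8,"spin": 0,"gripper": -0.7},
    {"tx": 0,"ty": 0,"tz": -0.8,"spin": 0,"gripper": -0.7},
    {"tx": 0,"ty": 0,"tz": -0.8,"spin": 0,"gripper": -0.7},
    {"tx": 0,"ty": 0,"tz": -0.36,"spin": 0,"gripper": -0.7},
    {"tx": 0,"ty": 0,"tz": 0,"spin": 0,"gripper": -0.7},
    {"tx": 0,"ty": 0,"tz": 0,"spin": 0,"gripper": -0.7},
    {"tx": 0,"ty": 0,"tz": 0,"spin": 0,"gripper": -0.7},
  ],
)

```text
time_s: 27.15
tool_pos: [0.4326, -0.1148, 0.1196]
eef_rot: [-0.241, 3.13, -0.002]
contact_force: [0.0, -0.3, -1.3]
opening: 0.0225
```

```bash
cat > rd.py <<'E'
from h import *
import sys
c=cap('side',sys.argv[1]); p=cloud(c); y=.15; d=p[...,:2]-[.609,.0663]; X=d[...,0]*np.cos(y)+d[...,1]*np.sin(y); Y=-d[...,0]*np.sin(y)+d[...,1]*np.cos(y); Z=p[...,2]
s=(X>-.16)&(X<.08)&(Y<-.137)&(Y>-.18)&(Z>.09)&(Z<.25)
for a in np.arange(-.14,.08,.02):
    k=s&(X>=a)&(X<a+.02)
    if k.sum(): print(a.round(2),k.sum(),'X..',X[k].max().round(4),'Y',np.median(Y[k]).round(4),'Z',np.median(Z[k]).round(4))
h=cv2.cvtColor(c['image'],cv2.COLOR_BGR2HSV); r=((h[...,0]<8)|(h[...,0]>172))&(h[...,1]>150)&(Z>.1)&(X>0)&(X<.06)&(Y<-.1)
print('tail X',X[r].mean().round(4),'Y',np.percentile(Y[r],[5,95]).round(4),'Z',np.percentile(Z[r],[5,50,95]).round(4))
cv2.imwrite(f'pics/{sys.argv[1]}c.png',cv2.resize(c['image'][130:260,220:380],None,fx=5,fy=4.6,interpolation=cv2.INTER_CUBIC))
E
python3 rd.py s6
```

```text
-0.14 14 X.. -0.1201 Y -0.1569 Z 0.1271
-0.12 15 X.. -0.1001 Y -0.1557 Z 0.1264
-0.1 12 X.. -0.0808 Y -0.1576 Z 0.1269
-0.08 16 X.. -0.06 Y -0.1573 Z 0.1273
-0.06 11 X.. -0.0411 Y -0.1587 Z 0.1277
-0.04 11 X.. -0.0253 Y -0.1541 Z 0.1268
0.0 1 X.. 0.0192 Y -0.1759 Z 0.1516
0.02 36 X.. 0.0392 Y -0.1544 Z 0.1521
0.04 36 X.. 0.0588 Y -0.1389 Z 0.1166
0.06 13 X.. 0.0745 Y -0.1401 Z 0.1142
tail X 0.0241 Y [-0.1709 -0.1382] Z [0.1495 0.152  0.1549]
```

View pics/s6c.png

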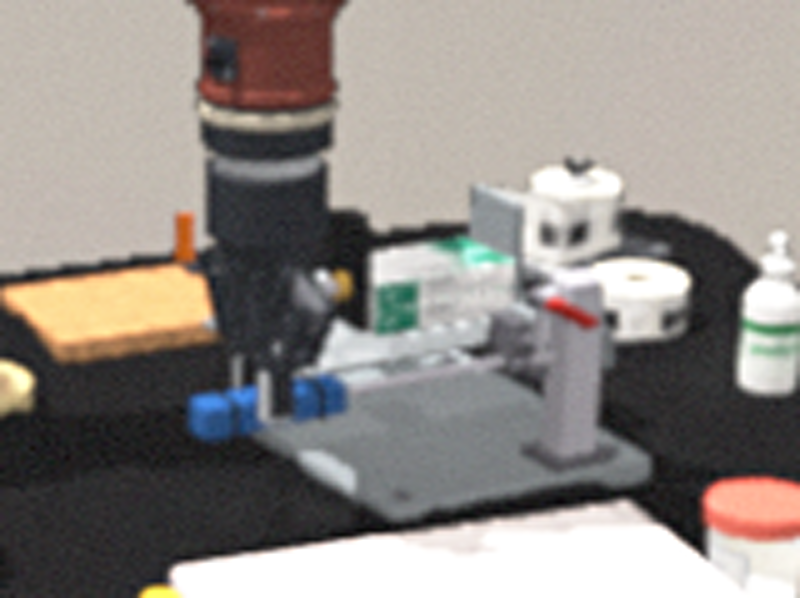

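Rod held level, shaft tip at crop (500,362) just short of the tail (570,312). Advance 75 mm under the tail.

Call:
jog_arm(
  steps=[
    {"tx": 0.4,"ty": 0.06,"tz": 0,"spin": 0,"gripper": -0.7},
    {"tx": 0.4,"ty": 0.06,"tz": 0,"spin": 0,"gripper": -0.7},
    {"tx": 0.4,"ty": 0.06,"tz": 0,"spin": 0,"gripper": -0.7},
    {"tx": 0.4,"ty": 0.06,"tz": 0,"spin": 0,"gripper": -0.7},
    {"tx": 0.25,"ty": 0.04,"tz": 0,"spin": 0,"gripper": -0.7},
    {"tx": 0,"ty": 0,"tz": 0,"spin": 0,"gripper": -0.7},
    {"tx": 0,"ty": 0,"tz": 0,"spin": 0,"gripper": -0.7},
  ],
)

```text
time_s: 27.9
tool_pos: [0.5052, -0.1034, 0.1184]
eef_rot: [0.241, -3.132, 0.0]
contact_force: [-0.0, -0.0, -0.6]
opening: 0.0224
```

```bash
python3 rd.py s7
```

```text
-0.14 241 X.. -0.1205 Y -0.1674 Z 0.1617
-0.12 29 X.. -0.1003 Y -0.1688 Z 0.1264
-0.1 51 X.. -0.0801 Y -0.1644 Z 0.1302
-0.08 22 X.. -0.0604 Y -0.1606 Z 0.1279
-0.06 13 X.. -0.0403 Y -0.1567 Z 0.1253
-0.04 11 X.. -0.0236 Y -0.1557 Z 0.1249
-0.02 14 X.. -0.0031 Y -0.1553 Z 0.1248
0.0 13 X.. 0.0163 Y -0.1553 Z 0.1254
0.02 49 X.. 0.0396 Y -0.1555 Z 0.1488
0.04 36 X.. 0.0597 Y -0.1392 Z 0.1242
0.06 20 X.. 0.0734 Y -0.1389 Z 0.1134
tail X 0.0242 Y [-0.1699 -0.1405] Z [0.1487 0.1522 0.1542]
```

Call:
jog_arm(
  steps=[
    {"tx": 0,"ty": 0,"tz": 0.2,"spin": 0,"gripper": -0.7},
    {"tx": 0,"ty": 0,"tz": 0.2,"spin": 0,"gripper": -0.7},
    {"tx": 0,"ty": 0,"tz": 0.15,"spin": 0,"gripper": -0.7},
    {"tx": 0,"ty": 0,"tz": 0.15,"spin": 0,"gripper": -0.7},
    {"tx": 0,"ty": 0,"tz": 0.15,"spin": 0,"gripper": -0.7},
    {"tx": 0,"ty": 0,"tz": 0.15,"spin": 0,"gripper": -0.7},
    {"tx": 0,"ty": 0,"tz": 0.15,"spin": 0,"gripper": -0.7},
    {"tx": 0,"ty": 0,"tz": 0.15,"spin": 0,"gripper": -0.7},
    {"tx": 0,"ty": 0,"tz": 0.15,"spin": 0,"gripper": -0.7},
    {"tx": 0,"ty": 0,"tz": 0,"spin": 0,"gripper": -0.7},
    {"tx": 0,"ty": 0,"tz": 0,"spin": 0,"gripper": -0.7},
  ],
)

```text
time_s: 29.05
tool_pos: [0.5059, -0.1035, 0.1765]
eef_rot: [-0.24, 3.132, -0.0]
contact_force: [0.5, 0.4, -1.2]
opening: 0.0228
```

```bash
python3 rd.py s8
```

```text
-0.14 177 X.. -0.1204 Y -0.1671 Z 0.209
-0.12 33 X.. -0.1 Y -0.1674 Z 0.1876
-0.1 54 X.. -0.08 Y -0.1646 Z 0.1863
-0.08 21 X.. -0.0608 Y -0.1623 Z 0.186
-0.06 12 X.. -0.0424 Y -0.1554 Z 0.1816
-0.04 14 X.. -0.0221 Y -0.155 Z 0.1829
-0.02 16 X.. -0.0006 Y -0.1563 Z 0.1834
0.0 12 X.. 0.0197 Y -0.1567 Z 0.1839
0.02 66 X.. 0.0396 Y -0.1507 Z 0.1536
0.04 46 X.. 0.0595 Y -0.1392 Z 0.14
0.06 20 X.. 0.0742 Y -0.1393 Z 0.1092
tail X 0.0263 Y [-0.1515 -0.1304] Z [0.1598 0.1638 0.19  ]
```

Call:
jog_arm(
  steps=[
    {"tx": 0,"ty": 0,"tz": -0.2,"spin": 0,"gripper": -0.7},
    {"tx": 0,"ty": 0,"tz": -0.3,"spin": 0,"gripper": -0.7},
    {"tx": -0.4,"ty": -0.06,"tz": 0,"spin": 0,"gripper": -0.7},
    {"tx": -0.5,"ty": -0.075,"tz": 0,"spin": 0,"gripper": -0.7},
    {"tx": -0.6,"ty": -0.09,"tz": 0,"spin": 0,"gripper": -0.7},
    {"tx": -0.6,"ty": -0.09,"tz": 0,"spin": 0,"gripper": -0.7},
    {"tx": 0,"ty": 0,"tz": 1,"spin": 0,"gripper": -0.7},
    {"tx": 0,"ty": 0,"tz": 1,"spin": 0,"gripper": -0.7},
    {"tx": 0,"ty": 0,"tz": 0.6,"spin": 0,"gripper": -0.7},
    {"tx": 0,"ty": 0.9,"tz": 0,"spin": 0,"gripper": -0.7},
    {"tx": 0,"ty": 0.9,"tz": 0,"spin": 0,"gripper": -0.7},
    {"tx": 0,"ty": 0.9,"tz": 0,"spin": 0,"gripper": -0.7},
  ],
)

```text
time_s: 30.3
tool_pos: [0.4213, -0.0071, 0.2593]
eef_rot: [0.239, -3.132, -0.0]
contact_force: [0.7, -0.7, -1.6]
opening: 0.0228
```

Call:
jog_arm(
  steps=[
    {"tx": 0,"ty": 0.9,"tz": 0,"spin": 0,"gripper": -0.7},
    {"tx": 0,"ty": 0.9,"tz": 0,"spin": 0,"gripper": -0.7},
    {"tx": 0,"ty": 0.9,"tz": 0,"spin": 0,"gripper": -0.7},
    {"tx": 0,"ty": 0.9,"tz": 0,"spin": 0,"gripper": -0.7},
    {"tx": 0,"ty": 0.9,"tz": 0,"spin": 0,"gripper": -0.7},
    {"tx": 0,"ty": 0.9,"tz": 0,"spin": 0,"gripper": -0.7},
    {"tx": 0,"ty": 0.9,"tz": 0,"spin": 0,"gripper": -0.7},
    {"tx": 0.6,"ty": 0.9,"tz": 0,"spin": -0.4,"gripper": -0.7},
    {"tx": 0.6,"ty": 0.8,"tz": 0,"spin": -0.35,"gripper": -0.7},
    {"tx": 0.6,"ty": 0.5,"tz": 0,"spin": 0,"gripper": -0.7},
    {"tx": 0,"ty": 0,"tz": 0,"spin": 0,"gripper": -0.7},
  ],
)

```text
time_s: 31.4
tool_pos: [0.4954, 0.3341, 0.2575]
eef_rot: [0.066, -3.14, 0.0]
contact_force: [0.7, -0.4, -1.8]
opening: 0.0228
```

Call:
jog_arm(
  steps=[
    {"tx": 0.1,"ty": 0.6,"tz": 0,"spin": 0,"gripper": -0.7},
    {"tx": 0.1,"ty": 0.65,"tz": -0.4,"spin": 0,"gripper": -0.7},
    {"tx": 0,"ty": 0,"tz": -0.9,"spin": 0,"gripper": -0.7},
    {"tx": 0,"ty": 0,"tz": -0.9,"spin": 0,"gripper": -0.7},
    {"tx": 0,"ty": 0,"tz": -0.9,"spin": 0,"gripper": -0.7},
    {"tx": 0,"ty": 0,"tz": -0.9,"spin": 0,"gripper": -0.7},
    {"tx": 0,"ty": 0,"tz": -0.8,"spin": 0,"gripper": -0.7},
    {"tx": 0,"ty": 0,"tz": -0.4,"spin": 0,"gripper": -0.7},
    {"tx": 0,"ty": 0,"tz": 0,"spin": 0,"gripper": -0.7},
    {"tx": 0,"ty": 0,"tz": 0,"spin": 0,"gripper": -0.7},
  ],
)

```text
time_s: 32.4
tool_pos: [0.5013, 0.3815, 0.0521]
eef_rot: [0.064, -3.14, 0.001]
contact_force: [0.6, 0.0, -1.5]
opening: 0.0228
```

Call:
jog_arm(
  steps=[
    {"tx": 0,"ty": 0,"tz": -0.3,"spin": 0,"gripper": -0.7},
    {"tx": 0,"ty": 0,"tz": -0.2,"spin": 0,"gripper": -0.7},
    {"tx": 0,"ty": 0,"tz": -0.1,"spin": 0,"gripper": -0.7},
    {"tx": 0,"ty": 0,"tz": -0.03,"spin": 0,"gripper": -0.7},
    {"tx": 0,"ty": 0,"tz": 0,"spin": 0,"gripper": -0.7},
  ],
)

```text
time_s: 32.9
tool_pos: [0.5016, 0.3819, 0.027]
eef_rot: [0.064, -3.141, 0.0]
contact_force: [-0.2, -0.1, -0.9]
opening: 0.0226
```

Release the rod, rise, and close the jaws on the way to the button.

Call:
jog_arm(
  steps=[
    {"tx": 0,"ty": 0,"tz": -0.02,"spin": 0,"gripper": -0.5},
    {"tx": 0,"ty": 0,"tz": 0,"spin": 0,"gripper": -0.2},
    {"tx": 0,"ty": 0,"tz": 0,"spin": 0,"gripper": 0.2},
    {"tx": 0,"ty": 0,"tz": 0,"spin": 0,"gripper": 0.2},
    {"tx": 0,"ty": 0,"tz": 0.3,"spin": 0,"gripper": 0.2},
    {"tx": 0,"ty": 0,"tz": 0.9,"spin": 0,"gripper": 0.2},
    {"tx": 0,"ty": 0,"tz": 1,"spin": 0,"gripper": 0.2},
    {"tx": 0,"ty": 0,"tz": 1,"spin": 0,"gripper": 0.2},
    {"tx": 0,"ty": 0,"tz": 1,"spin": 0,"gripper": -1},
    {"tx": 0,"ty": 0,"tz": 1,"spin": 0,"gripper": -1},
    {"tx": -0.5,"ty": 0,"tz": 0,"spin": 0,"gripper": -1},
    {"tx": 0,"ty": 0,"tz": 0,"spin": 0,"gripper": -1},
  ],
)

```text
time_s: 34.1
tool_pos: [0.4808, 0.3824, 0.2368]
eef_rot: [-0.065, 3.139, 0.003]
contact_force: [-0.2, -0.1, 0.4]
opening: 0.0003
```

```bash
python3 k.py t5; python3 rd.py s9|tail -1
python3 - <<'E'
import cv2,numpy as np
a=cv2.imread('pics/t5c.png');b=cv2.imread('pics/s9c.png')
cv2.imwrite('pics/ts.png',np.hstack([cv2.resize(a,(400,300)),cv2.resize(b,(400,300))]))
E
```

```text
kit1top 24 c [-0.0437 -0.0095] size [0.0334 0.07  ] ang 30.1 z [0.1212 0.1283 0.1313]
kit2top 770 c [ 0.0028 -0.0002] size [0.0623 0.1242] ang 89.95 z [0.1426 0.146  0.1497]
fence 72 c [ 0.0686 -0.0002] size [0.0568 0.0088] ang 89.18 z [0.1851 0.1898 0.1936]
pad 61 c [-0.0509 -0.0015] size [0.047  0.0089] ang 89.14 z [0.1857 0.1891 0.1929]
knob 24 c [-0.1564  0.0404] size [0.0133 0.011 ] ang 79.78 z [0.191  0.1962 0.2003]
hub 128 c [-0.1185  0.0022] size [0.0288 0.051 ] ang 46.13 z [0.1441 0.1604 0.1645]
tail 90 c [ 0.0306 -0.142 ] size [0.0336 0.0164] ang 87.96 z [0.1247 0.1666 0.1941]
button 193 c [0.0012 0.0889] size [0.0342 0.0401] ang 5.27 z [0.1013 0.1084 0.1604]
handle 233 ((0.5064539909362793, 0.38037410378456116), (0.09464622288942337, 0.023095987737178802), 1.9472274780273438) [0.505  0.3787 0.0437]
tail X 0.0244 Y [-0.1538 -0.1272] Z [0.1593 0.1741 0.1928]
```

View pics/ts.png

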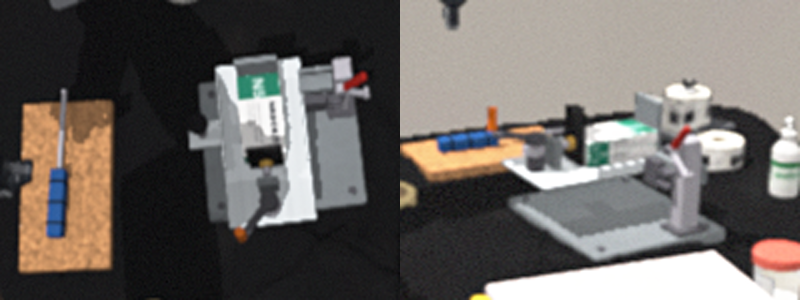

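Left: rod back on mat, right: red tail tilted up and staying (680,138). Now to the button.

Call:
jog_arm(
  steps=[
    {"tx": 0.35,"ty": -0.71,"tz": 0,"spin": 0,"gripper": -1},
    {"tx": 0.35,"ty": -0.71,"tz": 0,"spin": 0,"gripper": -1},
    {"tx": 0.35,"ty": -0.71,"tz": 0,"spin": 0,"gripper": -1},
    {"tx": 0.35,"ty": -0.71,"tz": 0,"spin": 0,"gripper": -1},
    {"tx": 0.35,"ty": -0.71,"tz": 0,"spin": 0,"gripper": -1},
    {"tx": 0.35,"ty": -0.71,"tz": 0,"spin": 0,"gripper": -1},
    {"tx": 0.35,"ty": -0.71,"tz": 0,"spin": 0,"gripper": -1},
    {"tx": 0.35,"ty": -0.74,"tz": 0,"spin": 0,"gripper": -1},
    {"tx": 0,"ty": 0,"tz": -0.5,"spin": 0,"gripper": -1},
    {"tx": 0,"ty": 0,"tz": -0.5,"spin": 0,"gripper": -1},
    {"tx": 0,"ty": 0,"tz": 0,"spin": 0,"gripper": -1},
    {"tx": 0,"ty": 0,"tz": 0,"spin": 0,"gripper": -1},
  ],
)

```text
time_s: 35.4
tool_pos: [0.5935, 0.1533, 0.1939]
eef_rot: [0.064, -3.139, 0.0]
contact_force: [-0.3, -0.0, 0.0]
opening: 0.0001
```

Call:
jog_arm(
  steps=[
    {"tx": 0,"ty": 0,"tz": -0.3,"spin": 0,"gripper": -1},
    {"tx": 0,"ty": 0,"tz": -0.3,"spin": 0,"gripper": -1},
    {"tx": 0,"ty": 0,"tz": -0.15,"spin": 0,"gripper": -1},
    {"tx": 0,"ty": 0,"tz": -0.06,"spin": 0,"gripper": -1},
    {"tx": 0,"ty": 0,"tz": -0.06,"spin": 0,"gripper": -1},
    {"tx": 0,"ty": 0,"tz": -0.06,"spin": 0,"gripper": -1},
    {"tx": 0,"ty": 0,"tz": -0.06,"spin": 0,"gripper": -1},
    {"tx": 0,"ty": 0,"tz": -0.06,"spin": 0,"gripper": -1},
  ],
)

```text
time_s: 36.2
tool_pos: [0.5939, 0.1536, 0.153]
eef_rot: [-0.064, 3.14, 0.0]
contact_force: [-2.4, 0.3, 6.9]
opening: 0.0002
```

Call:
jog_arm(
  steps=[
    {"tx": 0,"ty": 0,"tz": -0.08,"spin": 0,"gripper": -1},
    {"tx": 0,"ty": 0,"tz": -0.08,"spin": 0,"gripper": -1},
    {"tx": 0,"ty": 0,"tz": -0.08,"spin": 0,"gripper": -1},
    {"tx": 0,"ty": 0,"tz": -0.08,"spin": 0,"gripper": -1},
    {"tx": 0,"ty": 0,"tz": -0.08,"spin": 0,"gripper": -1},
    {"tx": 0,"ty": 0,"tz": -0.08,"spin": 0,"gripper": -1},
    {"tx": 0,"ty": 0,"tz": -0.08,"spin": 0,"gripper": -1},
    {"tx": 0,"ty": 0,"tz": -0.08,"spin": 0,"gripper": -1},
    {"tx": 0,"ty": 0,"tz": -0.08,"spin": 0,"gripper": -1},
    {"tx": 0,"ty": 0,"tz": -0.08,"spin": 0,"gripper": -1},
    {"tx": 0,"ty": 0,"tz": -0.08,"spin": 0,"gripper": -1},
  ],
)

```text
time_s: 37.3
tool_pos: [0.5939, 0.1536, 0.1179]
eef_rot: [-0.064, 3.14, 0.0]
contact_force: [-2.7, 1.0, 7.9]
opening: 0.0001
```

Call:
jog_arm(
  steps=[
    {"tx": 0,"ty": 0,"tz": -0.08,"spin": 0,"gripper": -1},
    {"tx": 0,"ty": 0,"tz": -0.08,"spin": 0,"gripper": -1},
    {"tx": 0,"ty": 0,"tz": -0.08,"spin": 0,"gripper": -1},
    {"tx": 0,"ty": 0,"tz": -0.06,"spin": 0,"gripper": -1},
    {"tx": 0,"ty": 0,"tz": -0.05,"spin": 0,"gripper": -1},
    {"tx": 0,"ty": 0,"tz": -0.05,"spin": 0,"gripper": -1},
    {"tx": 0,"ty": 0,"tz": 0,"spin": 0,"gripper": -1},
  ],
)

```text
time_s: 38.0
tool_pos: [0.5939, 0.1536, 0.1016]
eef_rot: [-0.064, 3.14, 0.0]
contact_force: [-0.8, 0.2, 2.5]
opening: 0.0001
```

Call:
jog_arm(
  steps=[
    {"tx": 0,"ty": 0,"tz": -0.04,"spin": 0,"gripper": -1},
    {"tx": 0,"ty": 0,"tz": -0.03,"spin": 0,"gripper": -1},
    {"tx": 0,"ty": 0,"tz": -0.02,"spin": 0,"gripper": -1},
  ],
)

```text
time_s: 38.3
tool_pos: [0.5939, 0.1536, 0.0981]
eef_rot: [-0.064, 3.14, 0.0]
contact_force: [-2.1, 0.2, 6.1]
opening: 0.0003
```

Call:
jog_arm(
  steps=[
    {"tx": 0,"ty": 0,"tz": -0.02,"spin": 0,"gripper": -1},
    {"tx": 0,"ty": 0,"tz": -0.02,"spin": 0,"gripper": -1},
  ],
)

```text
time_s: 38.5
tool_pos: [0.594, 0.1537, 0.0979]
eef_rot: [-0.064, 3.139, 0.0]
contact_force: [-8.9, -0.5, 26.7]
opening: -0.0001
```

Call:
jog_arm(
  steps=[
    {"tx": 0,"ty": 0,"tz": -0.02,"spin": 0,"gripper": -1},
    {"tx": 0,"ty": 0,"tz": 0,"spin": 0,"gripper": -1},
  ],
)

```text
time_s: 38.7
tool_pos: [0.594, 0.1537, 0.0979]
eef_rot: [-0.064, 3.139, 0.0]
contact_force: [-10.5, -1.6, 26.9]
opening: 0.0
```

Bottomed at 0.098. Back off and check.

Call:
jog_arm(
  steps=[
    {"tx": 0,"ty": 0,"tz": 0.15,"spin": 0,"gripper": -1},
    {"tx": 0,"ty": 0,"tz": 0.5,"spin": 0,"gripper": -1},
    {"tx": 0,"ty": 0,"tz": 1,"spin": 0,"gripper": -1},
    {"tx": 0,"ty": 0,"tz": 1,"spin": 0,"gripper": -1},
    {"tx": 0,"ty": 0,"tz": 1,"spin": 0,"gripper": -1},
    {"tx": -0.9,"ty": 0.4,"tz": 0.5,"spin": 0,"gripper": -1},
    {"tx": -0.9,"ty": 0.5,"tz": 0,"spin": 0,"gripper": -1},
    {"tx": -0.9,"ty": 0.5,"tz": 0,"spin": 0,"gripper": -1},
    {"tx": -0.9,"ty": 0.5,"tz": 0,"spin": 0,"gripper": -1},
    {"tx": -0.9,"ty": 0.5,"tz": 0,"spin": 0,"gripper": -1},
    {"tx": -0.9,"ty": 0.5,"tz": 0,"spin": 0,"gripper": -1},
    {"tx": 0,"ty": 0,"tz": 0,"spin": 0,"gripper": -1},
  ],
)

```text
time_s: 39.9
tool_pos: [0.374, 0.271, 0.2615]
eef_rot: [0.07, -3.14, -0.001]
contact_force: [0.1, -0.2, 0.2]
opening: 0.0001
```

```bash
sed -e "s/\.184,\.2)/.124,.14)/g; s/\.119,\.133/.059,.073/; s/\.14,\.154/.08,.094/; s/\.188,\.21/.128,.15/; s/\.14,\.17)/.08,.11)/; s/'button',-.02,.02,.07,.11,.05,.17/'button',-.02,.02,.07,.11,.09,.17/" k.py > k2.py; python3 k2.py t6; python3 rd.py s10|tail -1
python3 - <<'E'
import cv2,numpy as np
a=cv2.imread('pics/t6c.png');b=cv2.imread('pics/s10c.png')
cv2.imwrite('pics/ts2.png',np.hstack([cv2.resize(a,(400,300)),cv2.resize(b,(400,300))]))
E
```

```text
kit1top 16 c [-0.019  -0.0205] size [0.0481 0.1055] ang 54.85 z [0.0602 0.0684 0.0725]
kit2top 712 c [ 0.0025 -0.0001] size [0.125  0.0623] ang 0.41 z [0.0823 0.0868 0.0909]
fence 64 c [ 0.0685 -0.    ] size [0.0566 0.0079] ang 89.88 z [0.1253 0.131  0.1357]
pad 55 c [-0.051  -0.0005] size [0.0085 0.0492] ang 1.15 z [0.1263 0.131  0.135 ]
knob 22 c [-0.1555  0.04  ] size [0.0118 0.0118] ang 37.69 z [0.1317 0.1368 0.1397]
hub 122 c [-0.1161 -0.0005] size [0.0285 0.0571] ang 66.94 z [0.084  0.1014 0.1057]
tail 92 c [ 0.0303 -0.1419] size [0.0332 0.0161] ang 87.05 z [0.1258 0.1677 0.1968]
button 78 c [0.0013 0.089 ] size [0.0273 0.0274] ang 81.39 z [0.0939 0.0981 0.1022]
handle 180 ((0.5142062306404114, 0.38021260499954224), (0.0809088796377182, 0.02269919030368328), 2.83393931388855) [0.5156 0.3787 0.0435]
tail X 0.0246 Y [-0.1522 -0.1306] Z [0.1601 0.1771 0.1915]
```

View pics/ts2.png

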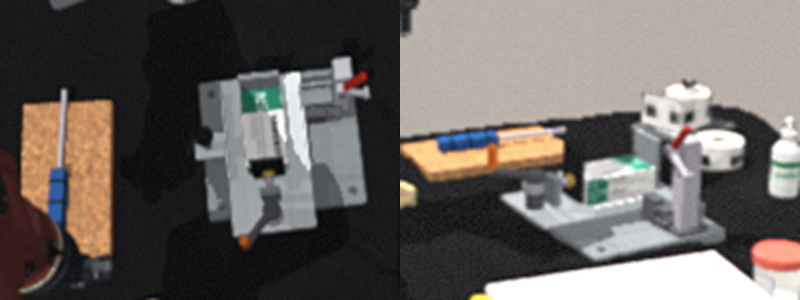

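Everything checks: the deck is down (button 0.098, kit top 0.087), the pad is still pressing, the pawl is clear and the rod is on its mat.

```bash
python3 -c "
from rig import robot
print(robot.finish_job())"
```

```text
the job is handed in; nothing more can be done
None
```

I did the whole job in the order asked and handed it in after about 40 s of robot time; the system gives no verdict.

- **Cartons:** Only two were there, both green. They are stacked flat, lengthwise against the fence and square to it within about 0.5°.
- **Lever:** It ended at about 1.23 rad. The plunger moved about 19 mm and the pad about 15 mm, so the spring is compressed about 4 mm (my estimates run from 3.9 to 4.5), against 8 mm for flat.
- **Pawl:** I lifted the red tail with the rod by about 45 mm. It still sits at roughly 0.8–0.9 rad after the deck was pushed down.
- **Deck:** I pushed it down by the button until it hit its stop. It moved at about 7–8 N, and pressing on the stop read about 27 N. In the last pictures the button top is at 98 mm and the top of the stack at 87 mm, as expected for fully down.
- **Rod:** It lies on its cork mat, about 4 mm from where it started. It was not knocked aside while I was watching.
- **Other things:** I did not touch the cup, bottle or tape, and I did not re-measure them at the end.

**Camera and arm:** They disagreed by 2–4 mm in x near the lift, and I allowed for that in the later placements.

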